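# Lock the candles and matches away for the night

### The job

Lock the candle tins and matches away in the little white bedside chest: flip the brass cam lever right over to free the drawer, pull the drawer out, and put every copper candle tin, standing upright, in the wide bay and every blue matchbox in the narrow bay. Then push the drawer fully home and flip the cam lever all the way back to lock it. Do not disturb the books, the mug or the big amber candle.

Things in the scene. Friction and masses are not known exactly. Their poses are not given: they have to be found in the camera images.
- chest: white bedside chest with oak top, fixed: 240 deep (its x) x 310 wide (its y) x 100 mm high. Origin: centre of its underside. x points from front to back: the drawer front is the face at x = -120 mm, turned to the robot; y to the left as seen from the robot. The lever's bearing block (36 mm wide, top 134 mm above the table) stands on the top at x = -100 to -70, y = +95 mm.
- drawer (a joint): how far the drawer is pulled out along the chest's -x, m: 0 = fully home, 0.190 = stop. Slides with 1 to 5 N; a sprung detent holds it lightly at home. Front panel 306 wide, 15 thick, top edge 95 mm above the table, outer face at the chest's front when home. Box behind it 200 long, walls 6 mm thick, their tops 59 mm above the table; a 5 mm wall divides it into two bays.
- handle (a point): middle of the drawer's dark bar handle; moves with the drawer: round bar about 10 mm thick, 100 mm long along the chest's y, 35 mm in front of the panel's outer face (30 mm free gap behind the bar), 70 mm above the table, 50 mm to the right (-y) of the chest's middle. Axes as the chest's.
- candle_bay (a point): centre of the floor of the drawer's wide (left, +y) bay; moves with the drawer: bay 188 mm along x, 170 mm along y, floor 20 mm above the table. Axes as the chest's. It lies 150 mm behind (+x of) the handle bar. Only what is pulled out past the chest's front face can be reached from above.
- match_bay (a point): centre of the floor of the drawer's narrow (right, -y) bay; moves with the drawer: bay 188 mm along x, 95 mm along y, floor 20 mm above the table. Axes as the chest's.
- lever (a joint): cam lever angle, rad: 0 = locked, leaning 0.65 rad from upright to the chest's right (-y); 1.30 = free, leaning 0.65 rad to the left (+y). Swings over the top, hinge along the chest's x; takes about 0.1 N m, stays where left. Its brass cam (34 mm disc) hangs before the drawer front when locked and blocks it; clear beyond 1.1 rad. It swings down only if the drawer is home.
- lever_ball (a point): centre of the black ball, 26 mm in diameter, on the end of the lever (brass bar 10 mm thick, 70 mm from hinge axis to ball centre). Moves with the lever; about 171 mm above the table at either end of the swing, 185 mm when upright.
- lever_pivot (a point): fixed point on the lever's hinge axis, in the lever's plane: 7 mm in front of the chest's front face, 95 mm to the left (+y) of the chest's middle, 115 mm above the table. Axes as the chest's.
- candle1: copper-coloured tin candle with white wax top: upright cylinder 46 mm across, 34 mm high, 90 g, with a 6 mm black wick that offers no resistance. Origin: centre of its underside, z up when upright. May be absent.
- candle2: copper-coloured tin candle with white wax top: upright cylinder 46 mm across, 34 mm high, 90 g, with a 6 mm black wick that offers no resistance. Origin: centre of its underside, z up when upright. May be absent.
- candle3: copper-coloured tin candle with white wax top: upright cylinder 46 mm across, 34 mm high, 90 g, with a 6 mm black wick that offers no resistance. Origin: centre of its underside, z up when upright. May be absent.
- matchbox1: blue matchbox with a yellow patch on top and cardboard-coloured ends: 56 (its x) x 36 (its y) x 20 mm high, 30 g. Origin: centre of its underside. Its 56 mm axis starts roughly along world y. May be absent.
- matchbox2: blue matchbox with a yellow patch on top and cardboard-coloured ends: 56 (its x) x 36 (its y) x 20 mm high, 30 g. Origin: centre of its underside. Its 56 mm axis starts roughly along world y. May be absent.
- books: bystander: stack of three books, about 130 x 200 x 68 mm high, 0.9 kg. Origin: centre of its underside. Leave it alone.
- jar_candle: bystander: big candle in an amber glass, 90 mm across, 75 mm high. Origin: centre of its underside. Stays out; leave it alone.
- mug: bystander: blue mug, 80 mm across, 90 mm high, with a handle. Origin: centre of its underside. Leave it alone.
Not all that is in view belongs to the job. What is shaped like the candle3 but pink or turquoise is not meant.

How it is judged:
On the way, in this order (a step that is already met when the one before it is completed fails the run):
1. the cam lever is flipped over to its free side (value of joint lever above 1.1 rad), for 0.2 s.
2. the drawer is pulled out (value of joint drawer above 0.1 m), for 0.2 s.
3. every candle tin stands upright in the wide bay and every matchbox is in the narrow bay (x of candle1 in the frame of candle_bay between -0.094 and 0.094 m and y of candle1 in the frame of candle_bay between -0.085 and 0.085 m and z of candle1 in the frame of candle_bay between -0.006 and 0.01 m and angle between each of candle1, candle2, candle3's own z axis and vertical below 0.2 rad and x of candle2 in the frame of candle_bay between -0.094 and 0.094 m and y of candle2 in the frame of candle_bay between -0.085 and 0.085 m and z of candle2 in the frame of candle_bay between -0.006 and 0.01 m and x of candle3 in the frame of candle_bay between -0.094 and 0.094 m and y of candle3 in the frame of candle_bay between -0.085 and 0.085 m and z of candle3 in the frame of candle_bay between -0.006 and 0.01 m and x of matchbox1 in the frame of match_bay between -0.094 and 0.094 m and y of matchbox1 in the frame of match_bay between -0.0475 and 0.0475 m and z of matchbox1 in the frame of match_bay between -0.006 and 0.045 m and x of matchbox2 in the frame of match_bay between -0.094 and 0.094 m and y of matchbox2 in the frame of match_bay between -0.0475 and 0.0475 m and z of matchbox2 in the frame of match_bay between -0.006 and 0.045 m), for 0.2 s.
4. the drawer is home with all of them inside (all of step 3 and value of joint drawer below 0.004 m), for 0.2 s.
5. the cam lever is flipped back to locked (value of joint lever below 0.2 rad and value of joint drawer below 0.004 m), for 0.2 s.
At the end, for the whole second after the job is handed in: The drawer is home (within 4 mm), the cam lever is back within 0.2 rad of its locked end, every candle tin present stands upright (within 0.2 rad) on the floor of the wide bay, every matchbox present lies in the narrow bay, and all are at rest (all of step 3 and all of step 5 and linear speed of each of candle1, candle2, candle3, matchbox1, matchbox2 below 0.03 m/s); the robot touches nothing.
It fails at once if the books are pushed aside (more than 30 mm) (distance of books from where it was at the start of the episode above 0.03 m).
It fails at once if the big amber candle is pushed aside (more than 30 mm) (distance of jar_candle from where it was at the start of the episode above 0.03 m).
It fails at once if the mug is pushed aside (more than 30 mm) (distance of mug from where it was at the start of the episode above 0.03 m).
Of candle1, candle2, candle3 only 2 to 3 are there at a start; the rules pass over those that are not, and their reading is None.
Of matchbox1, matchbox2 only 1 to 2 are there at a start; the rules pass over those that are not, and their reading is None.
At some moment in a run one of candle1, candle2, candle3, matchbox1, matchbox2 may be knocked a few centimetres aside while the robot is not near it.
It also fails if it takes over 210 s, if anything falls off the work surface, if the arm or the gripper's body presses on something with over 40 N, if the wrist force passes 120 N, or if a joint passes its speed limit or range.

### The arm

A 6-joint arm with a two-finger parallel gripper is mounted at the origin on the work surface. World frame = base frame: x ahead of the robot, y to its left, z up, the work surface at z = 0. Lengths are in m, angles in rad, forces in N, time in s.
With the tool pointing down it reaches from about 0.25 to 0.725 m from the base axis. Payload 4 kg.
Tool frame: the origin (TCP) lies on the centre line of the jaws, within the pads' length; the fingertips stand 22 mm ahead of it and the grasp point (between the pads) lies 3 mm ahead of it (bot.tip_reach is the distance from the TCP to the fingertips, in m); z points along the fingers, y is the line along which they close (so a half turn about z gives the same grasp; the last joint's range is limited). The gripper opens to 85 mm and grips with 20 to 120 N. Pads are 22 mm wide; open, the fingers measure 114 mm over their backs; the gripper's body (76 mm by 85 mm) begins 54 mm behind the grasp point. The pads swing forward as they close: fully open they stand 13 mm farther back than shut.
Start: joints at [-1.162, 0.241, 0.005, 1.335, 0, 1.571], TCP at [0.199, -0.459, 0.253] pointing down, gripper open.
Joint ranges: [-2.72, 2.72], [-1.05, 1.87], [-1.09, 1.28], [-1.99, 2.15], [-1.42, 1.44], [-3.14, 3.14]. Speed limits (rad/s): [2.79, 2.79, 3.14, 3.14, 3.14, 3.14].

### API

Orientations are given as a unit quaternion [x, y, z, w].
In Python, from workcell import bot gives the robot as it stands. The module is installed in compiled form; this text tells all that it offers.
- The arm moves only by the tool apply_moves, never from a script. Its argument "commands" is a list of rows, each a list of 4 numbers: the shift along the tool's x, y, z scaled (see below), then the turn about the tool's z scaled (see below). In form: [[tx, ty, tz, roll], ...]. A call has exactly 5 rows; each row shifts and turns the commanded pose from where the row before left it, along the tool's axes as they then stand; what a row does not reach is not made up. The controller multiplies each number of a shift by 20 mm and each number of a turn by 60 degrees. A row lasts 1/12 s, in which the tool goes at most 41.7 mm and 7.16 degrees, less where a joint would pass 70% of its speed; a pose out of reach is approached as far as the arm can. A call with a number of a shift or a turn outside -1 to 1 is refused whole. A call with a gripper value outside its range is refused whole. "claw" is the closure, from 0 (fully open) to 1 (shut), set as the call begins (left out, the last holds). The fingers move at their own pace and stop on an object; the grip force is fixed at half the most. Time passes only in rows, so rows that do not move let the fingers close, or fill a call up. It gives the time, the measured TCP pose, the force, the opening and the grip force at its end, in the units of the state.
- bot.get_obs(): the state, without advancing time (a new reading comes with each control period).
- bot.camera(name): name is "scene" or "top"; returns a dict with "image" (480x640x3 uint8, blue, green, red), "camera_matrix" (3x3 intrinsics, pixels), "R" (3x3) and "t" (3): a world point X has camera coordinates R X + t. Camera axes: x right, y down, z forward; pixel columns grow to the right and rows downward; lengths in m; the calibration is good to about 2 mm. A picture is of the moment at which its call begins. There is no depth.
- bot.job_done(): hands the job in; it is judged then, once.
The state is a dict: "clock": time; "joint_pos": joint angles; "joint_vel": joint speeds; "tau": joint torques, N m; "eef_pos": TCP position; "tool_rot": TCP orientation; "ft_force": force on the tool from outside, world axes, zero at the start; "ft_torque": the same for the moment, N m; "grip_width": finger opening in m; "grasp_force": force on a finger pad.
Only numpy, scipy, OpenCV 4.12 (cv2) and the standard library are available. Lean on these libraries where they do the work, as an engineer would, in place of code of your own. Each camera call takes 0.05 s, during which the arm holds its last target. There are 200 camera calls.

## Working session

There is one attempt and no reset: what is moved stays moved. The work goes in short steps, Python scripts to look and compute and a tool call to move; the robot and the scene stay as the last step left them, time stands still between calls to the robot, and variables do not carry over. Pictures are saved under pics/ and viewed, at most 14 in all, crops included, and the job is handed in when it is done.

Besides the shell and the picture viewer there is one more tool, called as name([rows], argument=value, ...), one row to a line, values as JSON. apply_moves: Moves the arm, as the interface text tells. Shifts and turns lie within -1 to 1; 1 stands for 20 mm of shift or 60 degrees of turn. Its arguments: {"type":"object","properties":{"commands":{"type":"array","items":{"type":"array","items":{"type":"number","minimum":-1,"maximum":1}}},"claw":{"type":"number"}},"required":["commands"]}

```bash
mkdir -p pics; cat > h.py <<'E'
import numpy as np, cv2
from workcell import bot
def snap(name, f):
    c=bot.camera(name); cv2.imwrite(f,c["image"]); return c
def ray(c,u,v,z):
    K,R,t=map(np.array,(c["camera_matrix"],c["R"],c["t"]))
    o=-R.T@t; d=R.T@np.linalg.inv(K)@np.array([u,v,1.]); return o+d*(z-o[2])/d[2]
def proj(c,X):
    K,R,t=map(np.array,(c["camera_matrix"],c["R"],c["t"])); p=K@(R@np.array(X)+t); return p[:2]/p[2]
E
python3 - <<'E'
from h import *
for n in("top","scene"):
    c=snap(n,f"pics/{n}0.png"); print(n,-np.array(c["R"]).T@c["t"]); print(np.array(c["R"]).round(3).tolist(), np.array(c["camera_matrix"]).round(1).tolist())
o=bot.get_obs(); print(o)
E
```

```text
top [0.34455787 0.02419803 1.24881356]
[[-0.0, -1.0, -0.008], [-0.982, 0.002, -0.188], [0.188, 0.008, -0.982]] [[498.6, 0.0, 313.9], [0.0, 498.6, 239.3], [0.0, 0.0, 1.0]]
scene [ 1.53051381 -0.34773393  0.78523188]
[[0.339, 0.941, 0.015], [0.51, -0.17, -0.843], [-0.791, 0.293, -0.538]] [[470.2, 0.0, 319.1], [0.0, 470.2, 239.2], [0.0, 0.0, 1.0]]
{'clock': 0.1, 'joint_pos': array([-1.16199235e+00,  2.41331957e-01,  3.84010488e-03,  1.33517666e+00,
        9.19650049e-06,  1.57077737e+00]), 'joint_vel': array([ 0.0013803 , -0.00219769,  0.00344744,  0.00027155, -0.00131427,
       -0.0001532 ]), 'tau': array([ 1.49026877e-03, -3.73138440e+01,  2.53009790e+01,  1.09073086e-02,
        1.22869478e-04,  5.70392629e-06]), 'eef_pos': array([ 0.19855005, -0.45831637,  0.25249757]), 'tool_rot': array([ 9.79180193e-01,  2.02990821e-01, -1.85497942e-04, -9.17538500e-04]), 'ft_force': array([-0.03852213, -0.08065085, -0.29925885]), 'ft_torque': array([0.0133507 , 0.00655072, 0.01486615]), 'grasp_force': 0.0, 'grip_width': 0.08561656199265655}
```

View pics/top0.png

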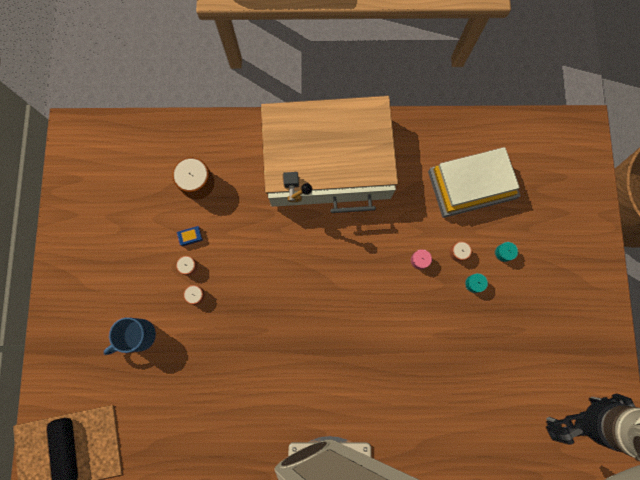

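View pics/scene0.png

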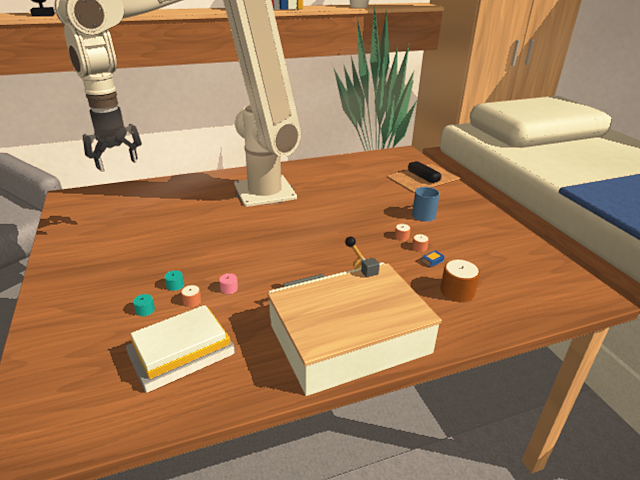

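The top view shows copper and white tins at (186,265), (193,295) and (462,251), and a blue matchbox at (190,236). Pink (422,259) and turquoise (508,251), (478,283) are decoys. The chest front runs from about (268,200) to (396,195), with the lever ball at (307,188). I'll confirm with an enlarged crop.

```bash
python3 - <<'E'
from h import *
im=cv2.imread("pics/top0.png")
a=cv2.resize(im[220:310,160:220],None,fx=6,fy=6,interpolation=cv2.INTER_CUBIC)[:,:]
b=cv2.resize(im[235:295,405:525],None,fx=3.6,fy=3.6,interpolation=cv2.INTER_CUBIC)
d=cv2.resize(im[165:225,260:402],None,fx=3,fy=3,interpolation=cv2.INTER_CUBIC)
o=np.zeros((540,800,3),np.uint8); o[:540,:360]=a; o[:b.shape[0],365:365+b.shape[1]]=b; o[300:300+d.shape[0],365:365+d.shape[1]]=d
cv2.imwrite("pics/crop1.png",o)
E
```

```text
(no output)
```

View pics/crop1.png

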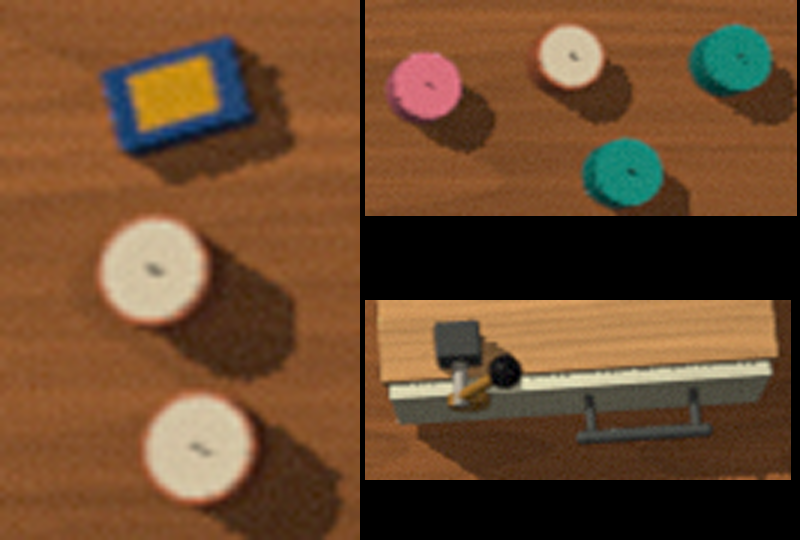

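```bash
python3 - <<'E'
from h import *
from scipy.optimize import least_squares
c=bot.camera("top"); s=bot.camera("scene")
for n,u,v,z in [("A",185.5,265,.034),("B",193.2,294.7,.034),("C",462.2,250.8,.034),("M",189.7,235.8,.02),("jar",191,175,.075),("mug",133,334,.09),("pink",422.3,259,.034),("tq1",478.5,283,.034),("m1",177.3,232.3,.02),("m2",199,226.3,.02),("bk",432,170,.0),("bk2",445,213,0)]:
    print(n,ray(c,u,v,z).round(3))
P=[([-.155,0,.075],331,210.7),([-.155,-.1,.075],375,208.3),([-.127,.095-.0424,.171],306.7,188.7)]
def W(q,p): 
    ca,sa=np.cos(q[2]),np.sin(q[2]); return [q[0]+ca*p[0]-sa*p[1],q[1]+sa*p[0]+ca*p[1],p[2]]
f=lambda q:np.concatenate([proj(c,W(q,p))-[u,v] for p,u,v in P])
r=least_squares(f,[.6,.05,0]);print(r.x,r.fun.round(1))
for p in [[-.12,.155,.1],[-.12,-.155,.1],[.12,-.155,.1],[.12,.155,.1]]: print(proj(c,W(r.x,p)).round(1),proj(s,W(r.x,p)).round(1))
print(W(r.x,P[2][0]),W(r.x,[-.155,-.05,.07]))
E
```

```text
A [0.513 0.35  0.034]
B [0.44  0.328 0.034]
C [ 0.547 -0.331  0.034]
M [0.589 0.347 0.02 ]
jar [0.731 0.336 0.075]
mug [0.346 0.448 0.09 ]
pink [ 0.527 -0.232  0.034]
tq1 [ 0.468 -0.366  0.034]
m1 [0.598 0.379 0.02 ]
m2 [0.614 0.325 0.02 ]
bk [ 0.767 -0.274  0.   ]
bk2 [ 0.652 -0.303  0.   ]
[ 7.95074009e-01 -6.40756745e-04  5.22745707e-02] [ 0.5 -0.3 -2.3 -0.1  1.7  0.4]
[266.  197.1] [383.4 260. ]
[395.7 190.2] [266.5 288.2]
[387.6  97. ] [304.  360.5]
[262.7 103.6] [438.5 319.7]
[np.float64(0.6654991010606586), np.float64(0.0452515441384118), 0.171] [np.float64(0.6428982777800734), np.float64(-0.058671325274628164), 0.07]
```

Three tins (A, B, C) and one matchbox are confirmed, and the handle and lever fit gives a consistent chest pose. First I'll turn the tool so that its y runs along the chest's x.

apply_moves([
  [0,0,0,-0.116],
  [0,0,0,-0.116],
  [0,0,0,-0.116],
  [0,0,0,-0.116],
  [0,0,0,-0.116],
], claw=1)

```text
clock: 0.62
eef_pos: [0.1987, -0.4586, 0.253]
tool_rot: [0.872, 0.489, 0.0, -0.0]
ft_force: [0.0, -0.0, 0.6]
grip_width: 0.0256
grasp_force: 0.0
```

apply_moves([
  [0,0,0,-0.116],
  [0,0,0,-0.116],
  [0,0,0,-0.116],
  [0,0,0,-0.116],
  [0,0,0,-0.116],
])

```text
clock: 1.03
eef_pos: [0.1987, -0.4586, 0.253]
tool_rot: [0.686, 0.728, 0.0, -0.0]
ft_force: [0.8, -0.0, 0.0]
grip_width: 0.0001
grasp_force: 0.0
```

```bash
cat >> h.py <<'E'
from scipy.spatial.transform import Rotation as Ro
Q=[.7951,-.0006,.0523]
def cw(px,py,z): # chest -> world
    ca,sa=np.cos(Q[2]),np.sin(Q[2]); return np.array([Q[0]+ca*px-sa*py,Q[1]+sa*px+ca*py,z])
def delta(*targets):
    """units (20 mm) along tool axes between successive world targets, from the present pose"""
    o=bot.get_obs(); p=o["eef_pos"]; R=Ro.from_quat(o["tool_rot"]).as_matrix()
    print("t",round(o["clock"],2),"tcp",p.round(4),"xang",np.degrees(np.arctan2(R[1,0],R[0,0])).round(2),"F",o["ft_force"].round(1),"w",round(o["grip_width"],4))
    for T in targets: print(np.round(T,4),"units",(R.T@(np.array(T)-p)/.02).round(2)); p=np.array(T)
E
python3 -c "
from h import *
print(bot.tip_reach)
delta(cw(-.13,0,.253),cw(-.13,0,.179),cw(-.13,.107,.179))"
```

```text
0.022
t 1.03 tcp [ 0.1987 -0.4586  0.253 ] xang 93.37 F [ 0.8 -0.   0. ] w 0.0001
[ 0.6653 -0.0074  0.253 ] units [2.115e+01 2.461e+01 1.000e-02]
[ 0.6653 -0.0074  0.179 ] units [-0.   0.   3.7]
[0.6597 0.0995 0.179 ] units [5.35 0.03 0.  ]
```

apply_moves([
  [0.846,0.984,0,0],
  [0.846,0.984,0,0],
  [0.846,0.984,0,0],
  [0.846,0.984,0,0],
  [0.846,0.984,0,0],
])

```text
clock: 1.45
eef_pos: [0.2931, -0.3682, 0.2531]
tool_rot: [0.688, 0.725, 0.0, -0.0]
ft_force: [0.8, -0.2, 0.1]
grip_width: 0.0
grasp_force: 0.0
```

apply_moves([
  [0.846,0.984,0,0],
  [0.846,0.984,0,0],
  [0.846,0.984,0,0],
  [0.846,0.984,0,0],
  [0.846,0.984,0,0],
])

```text
clock: 1.87
eef_pos: [0.387, -0.2784, 0.2532]
tool_rot: [0.688, 0.726, -0.0, -0.0]
ft_force: [0.4, 0.2, -0.1]
grip_width: 0.0
grasp_force: 0.0
```

apply_moves([
  [0.846,0.984,0,0],
  [0.846,0.984,0,0],
  [0.846,0.984,0,0],
  [0.846,0.984,0,0],
  [0.846,0.984,0,0],
])

```text
clock: 2.28
eef_pos: [0.4808, -0.1887, 0.2531]
tool_rot: [0.688, 0.726, -0.0, -0.0]
ft_force: [0.0, 0.0, -0.5]
grip_width: -0.0001
grasp_force: 0.0
```

apply_moves([
  [0.846,0.984,0,0],
  [0.846,0.984,0,0],
  [0.846,0.984,0,0],
  [0.846,0.984,0,0],
  [0.846,0.984,0,0],
])

```text
clock: 2.7
eef_pos: [0.5746, -0.099, 0.253]
tool_rot: [0.688, 0.726, -0.0, -0.0]
ft_force: [-0.2, -0.6, 0.7]
grip_width: 0.0001
grasp_force: 0.0
```

apply_moves([
  [0.846,0.984,0,0],
  [0.846,0.984,0,0],
  [0.846,0.984,0,0],
  [0.846,0.984,0,0],
  [0.846,0.984,0,0],
])

```text
clock: 3.12
eef_pos: [0.6684, -0.0095, 0.2528]
tool_rot: [0.688, 0.726, -0.0, -0.0]
ft_force: [0.2, -0.5, 0.1]
grip_width: -0.0004
grasp_force: 0.0
```

apply_moves([
  [0,0,0.74,0],
  [0,0,0.74,0],
  [0,0,0.74,0],
  [0,0,0.74,0],
  [0,0,0.74,0],
])

```text
clock: 3.53
eef_pos: [0.6676, -0.0103, 0.178]
tool_rot: [0.688, 0.726, -0.0, -0.0]
ft_force: [0.9, -0.5, -0.0]
grip_width: -0.0001
grasp_force: 0.0
```

```bash
python3 -c "
from h import *
delta(cw(-.13,0,.179),cw(-.13,.107,.179))"
```

```text
t 3.53 tcp [ 0.6676 -0.0103  0.178 ] xang 93.04 F [ 0.9 -0.5 -0. ] w -0.0001
[ 0.6653 -0.0074  0.179 ] units [ 0.15 -0.11 -0.05]
[0.6597 0.0995 0.179 ] units [5.35 0.   0.  ]
```

apply_moves([
  [0.5,-0.02,0,0],
  [0.5,-0.02,0,0],
  [0.5,-0.02,0,0],
  [0.5,-0.02,0,0],
  [0.5,-0.02,0,0],
])

```text
clock: 3.95
eef_pos: [0.6644, 0.0397, 0.1818]
tool_rot: [0.688, 0.725, 0.001, 0.002]
ft_force: [-0.1, -3.6, 2.2]
grip_width: 0.0002
grasp_force: 1.8
```

apply_moves([
  [0.5,0,0,0],
  [0.5,0,0,0],
  [0.5,0,0,0],
  [0.5,0,0,0],
  [0.5,0,0,0],
])

```text
clock: 4.37
eef_pos: [0.66, 0.0904, 0.1787]
tool_rot: [0.688, 0.726, -0.001, -0.0]
ft_force: [1.5, -3.5, -1.2]
grip_width: -0.0002
grasp_force: 1.2
```

apply_moves([
  [0.1,0,0,0],
  [0.1,0,0,0],
  [0.1,0,0,0],
  [0.1,0,0,0],
  [0,0,0,0],
])

```text
clock: 4.78
eef_pos: [0.6599, 0.0973, 0.1791]
tool_rot: [0.688, 0.725, -0.0, -0.0]
ft_force: [-1.1, -1.5, 0.5]
grip_width: 0.0002
grasp_force: 0.5
```

```bash
python3 -c "
from h import *
c=snap('top','pics/t1.png'); im=c['image'][150:230,250:410]; cv2.imwrite('pics/t1c.png',cv2.resize(im,None,fx=4,fy=4))
delta(cw(-.13,.107,.179))
print([proj(c,cw(-.127,.095+.07*np.sin(a),.115+.07*np.cos(a))).round(1).tolist() for a in (-.65,0,.4,.5,.65)])"
```

```text
t 4.83 tcp [0.66   0.0973 0.1792] xang 93.01 F [-0.7 -0.8  0.1] w 0.0002
[0.6597 0.0995 0.179 ] units [ 0.11 -0.01  0.01]
[[308.4, 189.1], [289.2, 188.3], [277.1, 189.7], [274.4, 190.2], [270.7, 191.1]]
```

View pics/t1c.png

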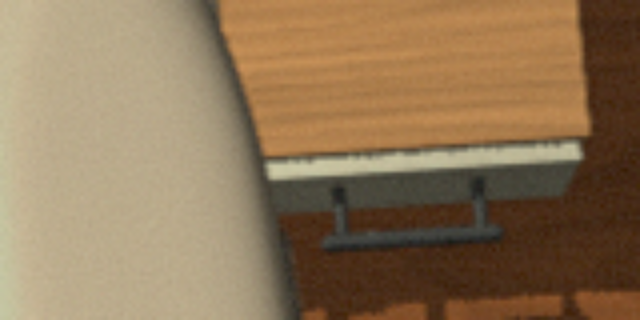

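The arm hides the lever. I'll push on gently towards the end stop, watching the force.

apply_moves([
  [0.1,0,0,0],
  [0.1,0,0,0],
  [0.1,0,0,0],
  [0.1,0,0,0],
  [0,0,0,0],
])

```text
clock: 5.25
eef_pos: [0.6598, 0.1042, 0.1794]
tool_rot: [0.688, 0.725, -0.001, 0.001]
ft_force: [0.3, -5.8, -0.4]
grip_width: 0.0006
grasp_force: 2.2
```

apply_moves([
  [-0.5,0,0,0],
  [-0.8,0,0,0],
  [-0.8,0,-0.8,0],
  [-0.8,0,-0.9,0],
  [-0.8,0,-0.9,0],
])

```text
clock: 5.67
eef_pos: [0.6632, 0.0301, 0.2315]
tool_rot: [0.688, 0.725, -0.0, -0.001]
ft_force: [-0.1, 0.1, 0.3]
grip_width: 0.0003
grasp_force: 0.0
```

apply_moves([
  [-0.8,-0.5,0,0],
  [-0.9,-0.8,0,0],
  [-0.9,-0.9,0,0],
  [-0.9,-0.9,0,0],
  [-0.9,-0.9,0,0],
], claw=0)

```text
clock: 6.08
eef_pos: [0.5875, -0.0622, 0.2315]
tool_rot: [0.688, 0.725, 0.001, -0.0]
ft_force: [-0.4, 0.6, -0.5]
grip_width: 0.0603
grasp_force: 0.0
```

```bash
python3 -c "
from h import *
c=snap('top','pics/t2.png'); im=c['image'][150:230,250:410]; cv2.imwrite('pics/t2c.png',cv2.resize(im,None,fx=4,fy=4))
delta(cw(-.155,-.05,.18),cw(-.155,-.05,.08))"
```

```text
t 6.13 tcp [ 0.5843 -0.0656  0.2317] xang 92.78 F [-2.9 -1.8  0.6] w 0.0675
[ 0.6429 -0.0586  0.18  ] units [0.21 2.95 2.58]
[ 0.6429 -0.0586  0.08  ] units [0.01 0.01 5.  ]
```

View pics/t2c.png

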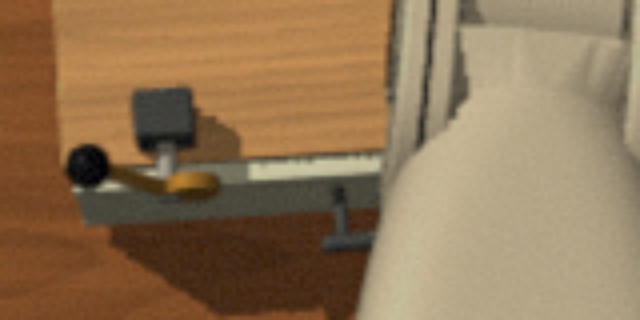

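The ball is now at about (272,191), roughly 1.26 rad, so the lever is free. Next is the handle, with the fingers partly open.

apply_moves([
  [0.05,0.6,0.5,0],
  [0.05,0.6,0.5,0],
  [0.05,0.6,0.5,0],
  [0.05,0.6,0.5,0],
  [0.05,0.55,0.5,0],
], claw=0.7)

```text
clock: 6.55
eef_pos: [0.6477, -0.0533, 0.1811]
tool_rot: [0.688, 0.725, 0.001, 0.0]
ft_force: [-0.9, 0.4, 0.0]
grip_width: 0.0253
grasp_force: 0.0
```

apply_moves([
  [0,0,0,0],
  [0,0,0,0],
  [0,0,0,0],
  [0,0,0,0],
  [0,0,0,0],
])

```text
clock: 6.97
eef_pos: [0.6469, -0.0529, 0.1825]
tool_rot: [0.688, 0.725, 0.001, 0.001]
ft_force: [-0.4, -0.6, 0.6]
grip_width: 0.0255
grasp_force: 0.0
```

```bash
python3 -c "
from h import *
delta(cw(-.155,-.05,.11),cw(-.155,-.05,.075))"
```

```text
t 6.97 tcp [ 0.6469 -0.0529  0.1825] xang 93.01 F [-0.4 -0.6  0.6] w 0.0255
[ 0.6429 -0.0586  0.11  ] units [-0.28 -0.22  3.62]
[ 0.6429 -0.0586  0.075 ] units [ 0.   -0.    1.75]
```

apply_moves([
  [-0.06,-0.05,0.72,0],
  [-0.06,-0.05,0.72,0],
  [-0.06,-0.05,0.72,0],
  [-0.05,-0.04,0.72,0],
  [-0.05,-0.03,0.72,0],
])

```text
clock: 7.38
eef_pos: [0.6429, -0.0586, 0.1097]
tool_rot: [0.688, 0.725, 0.0, 0.001]
ft_force: [0.1, -0.7, 0.7]
grip_width: 0.0256
grasp_force: 0.0
```

apply_moves([
  [0,0,0.36,0],
  [0,0,0.36,0],
  [0,0,0.36,0],
  [0,0,0.36,0],
  [0,0,0.36,0],
])

```text
clock: 7.8
eef_pos: [0.6434, -0.0584, 0.0734]
tool_rot: [0.688, 0.726, 0.0, 0.001]
ft_force: [-1.2, -0.2, 4.4]
grip_width: 0.0254
grasp_force: 3.0
```

apply_moves([
  [0,0,0,0],
  [0,0,0,0],
  [0,0,0,0],
  [0,0,0,0],
  [0,0,0,0],
], claw=1)

```text
clock: 8.22
eef_pos: [0.6438, -0.0584, 0.0737]
tool_rot: [0.688, 0.726, 0.001, 0.001]
ft_force: [3.5, -0.7, 0.4]
grip_width: 0.0089
grasp_force: 58.5
```

apply_moves([
  [0,-0.3,0,0],
  [0,-0.5,0,0],
  [0,-0.7,0,0],
  [0,-0.7,0,0],
  [0,-0.7,0,0],
])

```text
clock: 8.63
eef_pos: [0.5846, -0.0621, 0.0737]
tool_rot: [0.688, 0.725, -0.0, 0.001]
ft_force: [1.5, -2.7, 1.4]
grip_width: 0.0089
grasp_force: 59.6
```

apply_moves([
  [0,-0.7,0,0],
  [0,-0.7,0,0],
  [0,-0.7,0,0],
  [0,-0.7,0,0],
  [0,-0.7,0,0],
])

```text
clock: 9.05
eef_pos: [0.5146, -0.0664, 0.0737]
tool_rot: [0.688, 0.725, -0.001, 0.001]
ft_force: [1.2, -4.1, 0.3]
grip_width: 0.009
grasp_force: 59.5
```

apply_moves([
  [0,-0.7,0,0],
  [0,-0.7,0,0],
  [0,-0.7,0,0],
  [0,-0.5,0,0],
  [0,-0.3,0,0],
])

```text
clock: 9.47
eef_pos: [0.4558, -0.07, 0.0736]
tool_rot: [0.689, 0.725, -0.002, 0.001]
ft_force: [1.7, -5.5, -0.1]
grip_width: 0.0087
grasp_force: 59.4
```

apply_moves([
  [0,-0.1,0,0],
  [0,0,0,0],
  [0,0,0,0],
  [0,0,0,0],
  [0,0,0,0],
], claw=0.7)

```text
clock: 9.88
eef_pos: [0.455, -0.0684, 0.0732]
tool_rot: [0.688, 0.726, -0.0, -0.0]
ft_force: [-1.6, -1.6, 2.2]
grip_width: 0.0256
grasp_force: 0.9
```

```bash
python3 -c "
from h import *
p=bot.get_obs()['eef_pos']; print(cw(0,0,0)[:2]-p[:2])
delta(p+[0,0,.13])"
```

```text
[0.34008392 0.06777268]
t 9.88 tcp [ 0.455  -0.0684  0.0732] xang 93.02 F [-1.6 -1.6  2.2] w 0.0256
[ 0.455  -0.0684  0.2032] units [-0.  -0.  -6.5]
```

Drawer is out about 188 mm. Next is tin C, with a partial opening to clear the turquoise decoy.

apply_moves([
  [0,0,-0.8,0],
  [0,0,-0.9,0],
  [0,0,-1,0],
  [0,0,-1,0],
  [0,0,-1,0],
])

```text
clock: 10.3
eef_pos: [0.4551, -0.0678, 0.1679]
tool_rot: [0.688, 0.726, 0.0, -0.001]
ft_force: [0.7, 0.1, 0.6]
grip_width: 0.0256
grasp_force: 0.0
```

apply_moves([
  [0,0,-0.8,0],
  [-0.5,0,-0.8,0],
  [-1,0,0,0],
  [-1,0,0,0],
  [-1,0,0,0],
], claw=0.28)

```text
clock: 10.72
eef_pos: [0.4594, -0.1384, 0.1997]
tool_rot: [0.688, 0.726, 0.001, 0.0]
ft_force: [0.0, -0.1, 0.2]
grip_width: 0.0613
grasp_force: 0.0
```

```bash
cat >> h.py <<'E'
def tins():
    c=bot.camera("top"); im=c["image"]; hsv=cv2.cvtColor(im,cv2.COLOR_BGR2HSV)
    m=cv2.inRange(hsv,(8,15,165),(28,95,255)); out=[]
    n,l,st,ce=cv2.connectedComponentsWithStats(m)
    for i in range(1,n):
        if 120<st[i,4]<500: out.append((ce[i].round(1).tolist(),int(st[i,4]),ray(c,*ce[i],.034).round(4).tolist()))
    m=cv2.inRange(hsv,(18,150,140),(28,255,255)); n,l,st,ce=cv2.connectedComponentsWithStats(m)
    for i in range(1,n):
        if 60<st[i,4]<500: out.append(("mb",ce[i].round(1).tolist(),int(st[i,4]),ray(c,*ce[i],.02).round(4).tolist(),cv2.minAreaRect(np.argwhere(l==i)[:,::-1].astype(np.float32))[1:]))
    return out
E
python3 -c "
from h import *
for t in tins(): print(t)
delta([.547,-.331,.19],[.547,-.331,.029])"
```

```text
([413.3, 244.3], 411, [0.5639, -0.2115, 0.034])
([469.2, 258.7], 359, [0.5276, -0.3472, 0.034])
([476.3, 263.9], 245, [0.5148, -0.3638, 0.034])
([184.9, 264.5], 210, [0.5145, 0.3518, 0.034])
([192.5, 294.1], 217, [0.4418, 0.3297, 0.034])
('mb', [443.3, 188.6], 202, [0.7107, -0.2961, 0.02], ((46.169254302978516, 5.375870704650879), 71.56504821777344))
('mb', [188.6, 235.1], 115, [0.5912, 0.3499, 0.02], ((8.731282234191895, 13.096923828125), 75.96376037597656))
t 10.77 tcp [ 0.4597 -0.1416  0.1994] xang 92.92 F [ 0.8 -2.9  0. ] w 0.0616
[ 0.547 -0.331  0.19 ] units [-9.68  3.88  0.5 ]
[ 0.547 -0.331  0.029] units [ 0.02 -0.01  8.05]
```

apply_moves([
  [-0.95,0.4,0,0],
  [-0.95,0.4,0,0],
  [-0.95,0.4,0,0],
  [-0.95,0.4,0,0],
  [-0.95,0.4,0,0],
])

```text
clock: 11.18
eef_pos: [0.5044, -0.2314, 0.1989]
tool_rot: [0.688, 0.726, 0.0, -0.0]
ft_force: [-0.2, 0.2, 0.3]
grip_width: 0.0615
grasp_force: 0.0
```

apply_moves([
  [-0.95,0.4,0,0],
  [-0.95,0.4,0,0],
  [-0.95,0.4,0,0],
  [-0.95,0.4,0,0],
  [-0.95,0.4,0,0],
])

```text
clock: 11.6
eef_pos: [0.5494, -0.3241, 0.1986]
tool_rot: [0.688, 0.726, 0.0, -0.001]
ft_force: [0.2, -0.4, 1.5]
grip_width: 0.0615
grasp_force: 0.0
```

apply_moves([
  [0,0,0.9,0],
  [0,0,0.9,0],
  [0,0,0.9,0],
  [0,0,0.7,0],
  [0,0,0.5,0],
])

```text
clock: 12.02
eef_pos: [0.5482, -0.3228, 0.1188]
tool_rot: [0.688, 0.726, -0.0, -0.002]
ft_force: [-0.2, 0.0, -1.2]
grip_width: 0.0614
grasp_force: 0.0
```

```bash
python3 -c "
from h import *
delta([.548,-.330,.029])"
```

```text
t 12.02 tcp [ 0.5482 -0.3228  0.1188] xang 93.05 F [-0.2  0.  -1.2] w 0.0614
[ 0.548 -0.33   0.029] units [-0.37 -0.02  4.49]
```

apply_moves([
  [-0.2,0,0.9,0],
  [-0.17,0,0.9,0],
  [0,0,0.9,0],
  [0,0,0.9,0],
  [0,0,0.8,0],
])

```text
clock: 12.43
eef_pos: [0.5493, -0.3307, 0.032]
tool_rot: [0.688, 0.726, 0.0, -0.0]
ft_force: [-0.2, -0.8, 0.4]
grip_width: 0.0614
grasp_force: 0.0
```

apply_moves([
  [0,0,0,0],
  [0,0,0,0],
  [0,0,0,0],
  [0,0,0,0],
  [0,0,0,0],
], claw=1)

```text
clock: 12.85
eef_pos: [0.55, -0.3316, 0.0347]
tool_rot: [0.688, 0.726, 0.0, 0.001]
ft_force: [0.3, 0.2, -1.7]
grip_width: 0.0445
grasp_force: 61.1
```

apply_moves([
  [0,0,-0.5,0],
  [0,0,-0.9,0],
  [0,0,-0.9,0],
  [0,0,-0.9,0],
  [0,0,-0.9,0],
])

```text
clock: 13.27
eef_pos: [0.5493, -0.3313, 0.1176]
tool_rot: [0.688, 0.725, 0.0, 0.001]
ft_force: [-0.1, 0.5, -0.8]
grip_width: 0.0448
grasp_force: 61.3
```

apply_moves([
  [0,0,-0.9,0],
  [0,0,-0.9,0],
  [0,0,-0.9,0],
  [0,0,-0.9,0],
  [0,0,-0.5,0],
])

```text
clock: 13.68
eef_pos: [0.55, -0.3317, 0.2015]
tool_rot: [0.688, 0.725, 0.001, 0.003]
ft_force: [-0.1, 0.5, -0.9]
grip_width: 0.044
grasp_force: 61.3
```

```bash
python3 -c "
from h import *
delta(cw(-.205,-.005,.19),cw(-.205,-.005,.053))"
```

```text
t 13.68 tcp [ 0.55   -0.3317  0.2015] xang 93.02 F [-0.1  0.5 -0.9] w 0.044
[ 0.5906 -0.0163  0.19  ] units [15.64  2.86  0.54]
[ 0.5906 -0.0163  0.053 ] units [ 0.02 -0.03  6.85]
```

apply_moves([
  [0.78,0.14,0,0],
  [0.78,0.14,0,0],
  [0.78,0.14,0,0],
  [0.78,0.14,0,0],
  [0.78,0.14,0,0],
])

```text
clock: 14.1
eef_pos: [0.5585, -0.2499, 0.1962]
tool_rot: [0.688, 0.726, -0.0, -0.001]
ft_force: [0.2, 0.1, -1.2]
grip_width: 0.0442
grasp_force: 61.3
```

apply_moves([
  [0.78,0.14,0,0],
  [0.78,0.14,0,0],
  [0.78,0.14,0,0],
  [0.78,0.14,0,0],
  [0.78,0.14,0,0],
])

```text
clock: 14.52
eef_pos: [0.5688, -0.1717, 0.1969]
tool_rot: [0.688, 0.726, -0.0, -0.0]
ft_force: [-0.5, -0.7, -1.7]
grip_width: 0.0445
grasp_force: 61.3
```

apply_moves([
  [0.78,0.14,0,0],
  [0.78,0.14,0,0],
  [0.78,0.14,0,0],
  [0.78,0.14,0,0],
  [0.78,0.14,0,0],
])

```text
clock: 14.93
eef_pos: [0.5785, -0.0931, 0.1969]
tool_rot: [0.688, 0.726, -0.0, -0.0]
ft_force: [-0.3, 0.0, -0.8]
grip_width: 0.0446
grasp_force: 61.3
```

apply_moves([
  [0.78,0.14,0,0],
  [0.78,0.14,0,0],
  [0.78,0.14,0,0],
  [0.78,0.14,0,0],
  [0.6,0.14,0,0],
])

```text
clock: 15.35
eef_pos: [0.5883, -0.0177, 0.197]
tool_rot: [0.688, 0.726, -0.0, -0.0]
ft_force: [-0.2, -0.5, -1.6]
grip_width: 0.0443
grasp_force: 61.3
```

apply_moves([
  [0,0,0.9,0],
  [0,0,0.9,0],
  [0,0,0.9,0],
  [0,0,0.9,0],
  [0,0,0.9,0],
])

```text
clock: 15.77
eef_pos: [0.5885, -0.0193, 0.1064]
tool_rot: [0.688, 0.726, -0.0, -0.0]
ft_force: [0.5, -0.5, -1.1]
grip_width: 0.0441
grasp_force: 61.3
```

```bash
python3 -c "
from h import *
delta(cw(-.205,-.005,.057))"
```

```text
t 15.77 tcp [ 0.5885 -0.0193  0.1064] xang 93.06 F [ 0.5 -0.5 -1.1] w 0.0441
[ 0.5906 -0.0163  0.057 ] units [0.14 0.11 2.47]
```

apply_moves([
  [0.1,0.1,0.6,0],
  [0,0,0.6,0],
  [0,0,0.5,0],
  [0,0,0.4,0],
  [0,0,0.3,0],
])

```text
clock: 16.18
eef_pos: [0.5905, -0.0178, 0.0585]
tool_rot: [0.688, 0.726, -0.0, -0.0]
ft_force: [-0.3, 0.2, -0.9]
grip_width: 0.0443
grasp_force: 61.3
```

apply_moves([
  [0,0,0.06,0],
  [0,0,0,0],
  [0,0,0,0],
  [0,0,0,0],
  [0,0,0,0],
])

```text
clock: 16.6
eef_pos: [0.5912, -0.0182, 0.0589]
tool_rot: [0.688, 0.725, 0.0, 0.001]
ft_force: [0.1, -0.4, -1.6]
grip_width: 0.0444
grasp_force: 61.3
```

apply_moves([
  [0,0,0.1,0],
  [0,0,0.08,0],
  [0,0,0.05,0],
  [0,0,0,0],
  [0,0,0,0],
])

```text
clock: 17.02
eef_pos: [0.5905, -0.0181, 0.0533]
tool_rot: [0.688, 0.725, -0.0, -0.0]
ft_force: [0.7, 0.2, -0.4]
grip_width: 0.0445
grasp_force: 61.3
```

apply_moves([
  [0,0,0,0],
  [0,0,0,0],
  [0,0,0,0],
  [0,0,0,0],
  [0,0,0,0],
], claw=0.28)

```text
clock: 17.43
eef_pos: [0.5908, -0.0181, 0.0537]
tool_rot: [0.688, 0.726, 0.0, 0.0]
ft_force: [-0.2, 0.0, -0.3]
grip_width: 0.0616
grasp_force: 0.0
```

apply_moves([
  [0,0,-0.6,0],
  [0,0,-0.9,0],
  [0,0,-0.9,0],
  [0,0,-1,0],
  [0,0,-1,0],
])

```text
clock: 17.85
eef_pos: [0.5904, -0.0181, 0.1422]
tool_rot: [0.688, 0.726, -0.0, -0.0]
ft_force: [1.0, -0.2, 0.8]
grip_width: 0.0616
grasp_force: 0.0
```

apply_moves([
  [0,0,-1,0],
  [0,0,-1,0],
  [0.5,-0.2,-0.6,0],
  [0.9,-0.4,0,0],
  [0.9,-0.4,0,0],
])

```text
clock: 18.27
eef_pos: [0.5685, 0.0274, 0.1946]
tool_rot: [0.689, 0.725, 0.001, 0.001]
ft_force: [-0.4, -0.7, -0.7]
grip_width: 0.0613
grasp_force: 0.0
```

```bash
python3 -c "
from h import *
for t in tins(): print(t)
delta([.441,.329,.19],[.441,.329,.029])"
```

```text
([339.5, 169.9], 301, [0.7568, -0.0311, 0.034])
([346.8, 170.1], 218, [0.7562, -0.0498, 0.034])
([285.3, 171.9], 316, [0.7519, 0.1069, 0.034])
([292.8, 172.9], 223, [0.7493, 0.0878, 0.034])
([184.9, 264.5], 212, [0.5145, 0.3518, 0.034])
([192.5, 294.1], 214, [0.4418, 0.3298, 0.034])
('mb', [443.3, 188.5], 201, [0.7109, -0.2961, 0.02], ((46.48548126220703, 5.375871658325195), 71.56504821777344))
('mb', [188.6, 235.0], 115, [0.5912, 0.3499, 0.02], ((8.653715133666992, 13.186612129211426), 74.05460357666016))
t 18.32 tcp [0.5661 0.0308 0.1939] xang 93.17 F [-2.3  0.7 -0.5] w 0.0613
[0.441 0.329 0.19 ] units [15.23 -5.42  0.25]
[0.441 0.329 0.029] units [-0.02  0.01  8.05]
```

apply_moves([
  [0.75,-0.27,0,0],
  [0.75,-0.27,0,0],
  [0.75,-0.27,0,0],
  [0.75,-0.27,0,0],
  [0.75,-0.27,0,0],
])

```text
clock: 18.73
eef_pos: [0.5363, 0.1014, 0.1931]
tool_rot: [0.688, 0.726, -0.0, -0.0]
ft_force: [0.3, 0.5, -0.3]
grip_width: 0.0611
grasp_force: 0.0
```

apply_moves([
  [0.75,-0.27,0,0],
  [0.75,-0.27,0,0],
  [0.75,-0.27,0,0],
  [0.75,-0.27,0,0],
  [0.75,-0.27,0,0],
])

```text
clock: 19.15
eef_pos: [0.5053, 0.1748, 0.1932]
tool_rot: [0.688, 0.726, -0.0, -0.0]
ft_force: [0.2, 0.7, -0.5]
grip_width: 0.0612
grasp_force: 0.0
```

apply_moves([
  [0.75,-0.27,0,0],
  [0.75,-0.27,0,0],
  [0.75,-0.27,0,0],
  [0.75,-0.27,0,0],
  [0.75,-0.27,0,0],
])

```text
clock: 19.57
eef_pos: [0.4743, 0.2482, 0.1931]
tool_rot: [0.688, 0.726, -0.0, -0.0]
ft_force: [0.4, -0.5, -0.4]
grip_width: 0.0613
grasp_force: 0.0
```

apply_moves([
  [0.75,-0.27,0,0],
  [0.75,-0.27,0,0],
  [0.75,-0.27,0,0],
  [0.75,-0.27,0,0],
  [0.75,-0.27,0,0],
])

```text
clock: 19.98
eef_pos: [0.4434, 0.3215, 0.1931]
tool_rot: [0.688, 0.726, -0.0, -0.0]
ft_force: [0.9, -0.2, 0.7]
grip_width: 0.0617
grasp_force: 0.0
```

apply_moves([
  [0,0,0.9,0],
  [0,0,0.9,0],
  [0,0,0.9,0],
  [0,0,0.7,0],
  [0,0,0.5,0],
])

```text
clock: 20.4
eef_pos: [0.443, 0.3204, 0.1136]
tool_rot: [0.688, 0.726, -0.001, -0.0]
ft_force: [0.4, -1.2, 0.2]
grip_width: 0.0617
grasp_force: 0.0
```

```bash
python3 -c "
from h import *
for t in tins(): print(t)
delta([.440,.329,.031])"
```

```text
([335.5, 232.5], 210, [0.5941, -0.0195, 0.034])
([136.4, 252.6], 217, [0.5444, 0.4737, 0.034])
([88.6, 286.2], 228, [0.4613, 0.5852, 0.034])
([195.4, 294.6], 127, [0.4405, 0.3228, 0.034])
('mb', [443.3, 188.6], 201, [0.7108, -0.2961, 0.02], ((46.48548126220703, 5.375871658325195), 71.56504821777344))
('mb', [188.6, 235.1], 115, [0.5912, 0.3499, 0.02], ((8.731282234191895, 13.096923828125), 75.96376037597656))
t 20.45 tcp [0.4424 0.3198 0.1121] xang 93.06 F [-0.9 -0.3 -0.9] w 0.0619
[0.44  0.329 0.031] units [ 0.48 -0.08  4.05]
```

apply_moves([
  [0.25,-0.06,0.8,0],
  [0.22,-0.05,0.8,0],
  [0,0,0.8,0],
  [0,0,0.8,0],
  [0,0,0.8,0],
])

```text
clock: 20.87
eef_pos: [0.442, 0.3305, 0.0355]
tool_rot: [0.688, 0.726, 0.001, 0.0]
ft_force: [-0.2, 0.2, -0.5]
grip_width: 0.0615
grasp_force: 0.0
```

apply_moves([
  [0,0,0,0],
  [0,0,0,0],
  [0,0,0,0],
  [0,0,0,0],
  [0,0,0,0],
], claw=1)

```text
clock: 21.28
eef_pos: [0.4427, 0.3305, 0.0367]
tool_rot: [0.688, 0.725, 0.001, 0.0]
ft_force: [-0.6, -0.8, -0.7]
grip_width: 0.044
grasp_force: 61.0
```

apply_moves([
  [0,0,-0.5,0],
  [0,0,-0.9,0],
  [0,0,-0.9,0],
  [0,0,-0.9,0],
  [0,0,-0.9,0],
])

```text
clock: 21.7
eef_pos: [0.4421, 0.33, 0.1196]
tool_rot: [0.688, 0.725, 0.001, 0.0]
ft_force: [0.3, -0.0, -0.4]
grip_width: 0.044
grasp_force: 61.2
```

apply_moves([
  [0,0,-0.9,0],
  [0,0,-0.9,0],
  [0,0,-0.9,0],
  [0,0,-0.9,0],
  [0,0,-0.5,0],
])

```text
clock: 22.12
eef_pos: [0.4427, 0.3305, 0.2032]
tool_rot: [0.688, 0.725, 0.002, 0.0]
ft_force: [-0.9, 0.2, -1.1]
grip_width: 0.0442
grasp_force: 61.2
```

```bash
python3 -c "
from h import *
delta(cw(-.205,.05,.19),cw(-.205,.05,.053))"
```

```text
t 22.12 tcp [0.4427 0.3305 0.2032] xang 93.02 F [-0.9  0.2 -1.1] w 0.0442
[0.5878 0.0386 0.19  ] units [-14.96   6.47   0.64]
[0.5878 0.0386 0.053 ] units [-0.02 -0.03  6.85]
```

apply_moves([
  [-0.74,0.32,0,0],
  [-0.74,0.32,0,0],
  [-0.74,0.32,0,0],
  [-0.74,0.32,0,0],
  [-0.74,0.32,0,0],
])

```text
clock: 22.53
eef_pos: [0.4778, 0.257, 0.2]
tool_rot: [0.688, 0.726, 0.0, 0.0]
ft_force: [0.2, 1.0, -0.4]
grip_width: 0.0438
grasp_force: 61.2
```

apply_moves([
  [-0.74,0.32,0,0],
  [-0.74,0.32,0,0],
  [-0.74,0.32,0,0],
  [-0.74,0.32,0,0],
  [-0.74,0.32,0,0],
])

```text
clock: 22.95
eef_pos: [0.5138, 0.1847, 0.2]
tool_rot: [0.688, 0.725, 0.0, 0.0]
ft_force: [-0.6, 0.1, -0.7]
grip_width: 0.0442
grasp_force: 61.2
```

apply_moves([
  [-0.74,0.32,0,0],
  [-0.74,0.32,0,0],
  [-0.74,0.32,0,0],
  [-0.74,0.32,0,0],
  [-0.74,0.32,0,0],
])

```text
clock: 23.37
eef_pos: [0.5496, 0.1125, 0.2]
tool_rot: [0.688, 0.725, 0.0, 0.0]
ft_force: [0.3, -0.1, -1.7]
grip_width: 0.044
grasp_force: 61.2
```

apply_moves([
  [-0.74,0.32,0,0],
  [-0.74,0.32,0,0],
  [-0.74,0.32,0,0],
  [-0.74,0.32,0,0],
  [-0.6,0.3,0,0],
])

```text
clock: 23.78
eef_pos: [0.585, 0.0427, 0.1999]
tool_rot: [0.688, 0.725, -0.0, 0.0]
ft_force: [0.8, 0.1, -0.4]
grip_width: 0.0445
grasp_force: 61.2
```

apply_moves([
  [0,0,0.9,0],
  [0,0,0.9,0],
  [0,0,0.9,0],
  [0,0,0.9,0],
  [0,0,0.9,0],
])

```text
clock: 24.2
eef_pos: [0.5849, 0.0437, 0.1091]
tool_rot: [0.688, 0.725, 0.0, 0.0]
ft_force: [0.9, -1.0, -1.5]
grip_width: 0.0444
grasp_force: 61.2
```

```bash
python3 -c "
from h import *
delta(cw(-.205,.051,.0555))"
```

```text
t 24.2 tcp [0.5849 0.0437 0.1091] xang 93.01 F [ 0.9 -1.  -1.5] w 0.0444
[0.5877 0.0396 0.0555] units [-0.21  0.13  2.68]
```

apply_moves([
  [-0.2,0.12,0.7,0],
  [0,0,0.7,0],
  [0,0,0.6,0],
  [0,0,0.45,0],
  [0,0,0.25,0],
])

```text
clock: 24.62
eef_pos: [0.5867, 0.0399, 0.0543]
tool_rot: [0.688, 0.726, -0.001, -0.001]
ft_force: [0.2, -0.9, 5.9]
grip_width: 0.0442
grasp_force: 62.1
```

apply_moves([
  [0,0,0.05,0],
  [0,0,0.05,0],
  [0,0,0,0],
  [0,0,0,0],
  [0,0,0,0],
])

```text
clock: 25.03
eef_pos: [0.5879, 0.0401, 0.0544]
tool_rot: [0.688, 0.726, 0.001, 0.0]
ft_force: [-0.9, 0.0, 4.4]
grip_width: 0.0438
grasp_force: 61.7
```

apply_moves([
  [0,0,0,0],
  [0,0,0,0],
  [0,0,0,0],
  [0,0,0,0],
  [0,0,0,0],
], claw=0.28)

```text
clock: 25.45
eef_pos: [0.5873, 0.04, 0.0533]
tool_rot: [0.688, 0.726, -0.0, -0.0]
ft_force: [1.2, -0.0, -0.5]
grip_width: 0.0613
grasp_force: 0.0
```

apply_moves([
  [0,0,-0.6,0],
  [0,0,-0.9,0],
  [0,0,-0.9,0],
  [0,0,-1,0],
  [0,0,-1,0],
])

```text
clock: 25.87
eef_pos: [0.587, 0.04, 0.142]
tool_rot: [0.688, 0.726, -0.0, -0.0]
ft_force: [-0.5, 0.0, 0.5]
grip_width: 0.0614
grasp_force: 0.0
```

apply_moves([
  [0,0,-1,0],
  [0,0,-1,0],
  [0.4,-0.4,-0.6,0],
  [0.5,-0.7,0,0],
  [0.5,-0.7,0,0],
])

```text
clock: 26.28
eef_pos: [0.5497, 0.0666, 0.1943]
tool_rot: [0.688, 0.725, 0.001, 0.0]
ft_force: [0.1, 0.5, -0.1]
grip_width: 0.0615
grasp_force: 0.0
```

```bash
python3 -c "
from h import *
for t in tins(): print(t)
delta([.514,.351,.19],[.514,.351,.031])"
```

```text
([310.1, 181.9], 299, [0.7253, 0.0437, 0.034])
([317.2, 180.5], 233, [0.7289, 0.0257, 0.034])
([263.3, 186.8], 237, [0.7126, 0.1624, 0.034])
([256.0, 188.3], 310, [0.7088, 0.1808, 0.034])
([335.6, 232.2], 202, [0.5948, -0.0198, 0.034])
([184.9, 264.5], 210, [0.5144, 0.3518, 0.034])
([388.4, 264.4], 136, [0.5137, -0.1486, 0.034])
([230.8, 475.9], 195, [0.0287, 0.2237, 0.034])
('mb', [443.3, 188.5], 200, [0.7111, -0.2961, 0.02], ((46.48548126220703, 5.375871658325195), 71.56504821777344))
('mb', [188.6, 235.0], 114, [0.5913, 0.3499, 0.02], ((8.48874568939209, 13.096923828125), 75.96376037597656))
t 26.33 tcp [0.5462 0.0682 0.1936] xang 93.12 F [-4.   1.1 -1.7] w 0.0616
[0.514 0.351 0.19 ] units [14.2  -0.84  0.21]
[0.514 0.351 0.031] units [-0.01  0.02  7.95]
```

apply_moves([
  [0.7,-0.03,0,0],
  [0.7,-0.03,0,0],
  [0.7,-0.03,0,0],
  [0.7,-0.03,0,0],
  [0.7,-0.03,0,0],
])

```text
clock: 26.75
eef_pos: [0.5426, 0.1369, 0.1932]
tool_rot: [0.688, 0.726, -0.0, -0.0]
ft_force: [0.8, -0.3, 0.2]
grip_width: 0.0618
grasp_force: 0.0
```

apply_moves([
  [0.7,-0.03,0,0],
  [0.7,-0.03,0,0],
  [0.7,-0.03,0,0],
  [0.7,-0.03,0,0],
  [0.7,-0.03,0,0],
])

```text
clock: 27.17
eef_pos: [0.5364, 0.207, 0.1934]
tool_rot: [0.688, 0.726, -0.0, -0.0]
ft_force: [-0.1, 0.2, 0.5]
grip_width: 0.0618
grasp_force: 0.0
```

apply_moves([
  [0.7,-0.03,0,0],
  [0.7,-0.03,0,0],
  [0.7,-0.03,0,0],
  [0.7,-0.03,0,0],
  [0.7,-0.03,0,0],
])

```text
clock: 27.58
eef_pos: [0.5297, 0.2767, 0.1935]
tool_rot: [0.688, 0.726, -0.0, -0.0]
ft_force: [-0.8, 0.7, 0.1]
grip_width: 0.0613
grasp_force: 0.0
```

apply_moves([
  [0.7,-0.03,0,0],
  [0.7,-0.03,0,0],
  [0.7,-0.03,0,0],
  [0.7,-0.03,0,0],
  [0.7,-0.03,0,0],
])

```text
clock: 28.0
eef_pos: [0.523, 0.3464, 0.1934]
tool_rot: [0.688, 0.726, -0.0, 0.0]
ft_force: [-0.0, -0.3, -1.2]
grip_width: 0.0617
grasp_force: 0.0
```

apply_moves([
  [0,0,0.9,0],
  [0,0,0.9,0],
  [0,0,0.9,0],
  [0,0,0.7,0],
  [0,0,0.5,0],
])

```text
clock: 28.42
eef_pos: [0.5225, 0.3453, 0.1136]
tool_rot: [0.688, 0.726, -0.001, -0.0]
ft_force: [0.0, -0.1, 0.1]
grip_width: 0.0616
grasp_force: 0.0
```

```bash
python3 -c "
from h import *
for t in tins(): print(t)
delta([.5135,.351,.031])"
```

```text
([124.4, 201.4], 189, [0.6754, 0.5127, 0.034])
([76.5, 231.8], 214, [0.5972, 0.6273, 0.034])
([335.5, 232.3], 209, [0.5945, -0.0194, 0.034])
([309.0, 234.6], 143, [0.5888, 0.0464, 0.034])
([186.7, 263.7], 152, [0.5165, 0.3476, 0.034])
([90.7, 473.8], 200, [0.0328, 0.5442, 0.034])
('mb', [443.2, 188.5], 203, [0.7109, -0.296, 0.02], ((46.48548126220703, 5.375870704650879), 71.56504821777344))
('mb', [188.5, 235.0], 116, [0.5912, 0.3501, 0.02], ((8.731282234191895, 13.339459419250488), 75.96376037597656))
t 28.47 tcp [0.5217 0.3447 0.1119] xang 93.04 F [-0.1 -0.5 -1.8] w 0.0615
[0.5135 0.351  0.031 ] units [ 0.35 -0.37  4.05]
```

apply_moves([
  [0.2,-0.2,0.8,0],
  [0.15,-0.17,0.8,0],
  [0,0,0.8,0],
  [0,0,0.8,0],
  [0,0,0.8,0],
])

```text
clock: 28.88
eef_pos: [0.516, 0.3524, 0.0357]
tool_rot: [0.688, 0.726, 0.001, 0.0]
ft_force: [0.4, 0.4, -0.5]
grip_width: 0.0618
grasp_force: 0.0
```

apply_moves([
  [0,0,0,0],
  [0,0,0,0],
  [0,0,0,0],
  [0,0,0,0],
  [0,0,0,0],
], claw=1)

```text
clock: 29.3
eef_pos: [0.5162, 0.3522, 0.0369]
tool_rot: [0.688, 0.725, 0.001, 0.0]
ft_force: [-0.2, -0.0, -1.2]
grip_width: 0.0442
grasp_force: 61.1
```

apply_moves([
  [0,0,-0.5,0],
  [0,0,-0.9,0],
  [0,0,-0.9,0],
  [0,0,-0.9,0],
  [0,0,-0.9,0],
])

```text
clock: 29.72
eef_pos: [0.5156, 0.3517, 0.1197]
tool_rot: [0.688, 0.725, 0.001, 0.0]
ft_force: [1.0, -0.3, -1.1]
grip_width: 0.0443
grasp_force: 61.2
```

apply_moves([
  [0,0,-0.9,0],
  [0,0,-0.9,0],
  [0,0,-0.9,0],
  [0,0,-0.9,0],
  [0,0,-0.5,0],
])

```text
clock: 30.13
eef_pos: [0.5163, 0.3522, 0.2035]
tool_rot: [0.688, 0.725, 0.002, 0.001]
ft_force: [0.6, -0.1, -1.1]
grip_width: 0.0443
grasp_force: 61.2
```

```bash
python3 -c "
from h import *
delta(cw(-.21,.106,.2),cw(-.21,.106,.056))"
```

```text
t 30.13 tcp [0.5163 0.3522 0.2035] xang 93.02 F [ 0.6 -0.1 -1.1] w 0.0443
[0.5798 0.0943 0.2   ] units [-13.04   2.49   0.15]
[0.5798 0.0943 0.056 ] units [-0.02 -0.03  7.2 ]
```

apply_moves([
  [-0.65,0.12,0,0],
  [-0.65,0.12,0,0],
  [-0.65,0.12,0,0],
  [-0.65,0.12,0,0],
  [-0.65,0.12,0,0],
])

```text
clock: 30.55
eef_pos: [0.5306, 0.285, 0.1982]
tool_rot: [0.689, 0.725, -0.001, -0.0]
ft_force: [-0.4, -0.2, -1.5]
grip_width: 0.0443
grasp_force: 61.2
```

apply_moves([
  [-0.65,0.12,0,0],
  [-0.65,0.12,0,0],
  [-0.65,0.12,0,0],
  [-0.65,0.12,0,0],
  [-0.65,0.12,0,0],
])

```text
clock: 30.97
eef_pos: [0.5466, 0.2217, 0.1995]
tool_rot: [0.688, 0.725, -0.0, -0.0]
ft_force: [-1.1, 0.3, -0.9]
grip_width: 0.0441
grasp_force: 61.2
```

apply_moves([
  [-0.65,0.12,0,0],
  [-0.65,0.12,0,0],
  [-0.65,0.12,0,0],
  [-0.65,0.12,0,0],
  [-0.65,0.12,0,0],
])

```text
clock: 31.38
eef_pos: [0.562, 0.1575, 0.1995]
tool_rot: [0.688, 0.726, 0.0, 0.0]
ft_force: [-0.6, 0.3, -0.6]
grip_width: 0.0443
grasp_force: 61.2
```

apply_moves([
  [-0.65,0.12,0,0],
  [-0.65,0.12,0,0],
  [-0.65,0.12,0,0],
  [-0.65,0.12,0,0],
  [-0.6,0.12,0,0],
])

```text
clock: 31.8
eef_pos: [0.5774, 0.0941, 0.1995]
tool_rot: [0.688, 0.725, 0.0, 0.0]
ft_force: [0.8, 0.6, -0.7]
grip_width: 0.0443
grasp_force: 61.2
```

apply_moves([
  [0,0,0.9,0],
  [0,0,0.9,0],
  [0,0,0.9,0],
  [0,0,0.9,0],
  [0,0,0.9,0],
])

```text
clock: 32.22
eef_pos: [0.5773, 0.0948, 0.1088]
tool_rot: [0.688, 0.725, 0.0, 0.0]
ft_force: [0.1, 0.5, -1.8]
grip_width: 0.0444
grasp_force: 61.3
```

```bash
python3 -c "
from h import *
delta(cw(-.21,.106,.056))"
```

```text
t 32.22 tcp [0.5773 0.0948 0.1088] xang 93.01 F [ 0.1  0.5 -1.8] w 0.0444
[0.5798 0.0943 0.056 ] units [-0.04  0.13  2.64]
```

apply_moves([
  [-0.04,0.1,0.7,0],
  [0,0,0.7,0],
  [0,0,0.6,0],
  [0,0,0.4,0],
  [0,0,0.25,0],
])

```text
clock: 32.63
eef_pos: [0.5786, 0.0943, 0.0553]
tool_rot: [0.688, 0.725, -0.001, -0.001]
ft_force: [-1.1, -0.0, -1.2]
grip_width: 0.0441
grasp_force: 61.3
```

apply_moves([
  [0,0,0.05,0],
  [0,0,0,0],
  [0,0,0,0],
  [0,0,0,0],
  [0,0,0,0],
])

```text
clock: 33.05
eef_pos: [0.5797, 0.0949, 0.0564]
tool_rot: [0.688, 0.726, 0.001, 0.0]
ft_force: [0.1, 0.2, -0.7]
grip_width: 0.044
grasp_force: 61.3
```

apply_moves([
  [0,0,0,0],
  [0,0,0,0],
  [0,0,0,0],
  [0,0,0,0],
  [0,0,0,0],
], claw=0.28)

```text
clock: 33.47
eef_pos: [0.5792, 0.0948, 0.0556]
tool_rot: [0.688, 0.726, 0.0, 0.0]
ft_force: [0.7, -0.3, -1.4]
grip_width: 0.0613
grasp_force: 0.0
```

apply_moves([
  [0,0,-0.6,0],
  [0,0,-0.9,0],
  [0,0,-0.9,0],
  [0,0,-1,0],
  [0,0,-1,0],
])

```text
clock: 33.88
eef_pos: [0.5788, 0.0948, 0.1441]
tool_rot: [0.688, 0.726, -0.0, -0.0]
ft_force: [-0.1, -0.3, 0.5]
grip_width: 0.0615
grasp_force: 0.0
```

apply_moves([
  [0,0,-1,0],
  [0,0,-1,0],
  [0.4,-0.4,-0.6,0],
  [0.5,-0.4,0,0],
  [0.5,-0.4,0,0],
])

```text
clock: 34.3
eef_pos: [0.5528, 0.1224, 0.1956]
tool_rot: [0.688, 0.725, 0.0, 0.0]
ft_force: [-1.1, 0.6, -0.8]
grip_width: 0.0616
grasp_force: 0.0
```

```bash
python3 -c "
from h import *
c=bot.camera('top'); im=c['image']
cv2.imwrite('pics/mb.png',cv2.resize(im[220:260,165:215],None,fx=8,fy=8,interpolation=cv2.INTER_CUBIC))
for t in tins(): print(t)
delta([.589,.349,.19])"
```

```text
([273.5, 175.5], 227, [0.7425, 0.1369, 0.034])
([266.7, 178.1], 283, [0.7357, 0.1542, 0.034])
([213.3, 189.1], 281, [0.7071, 0.289, 0.034])
([220.3, 187.0], 238, [0.7124, 0.2715, 0.034])
([335.4, 232.3], 207, [0.5946, -0.0193, 0.034])
([308.9, 234.6], 141, [0.5889, 0.0466, 0.034])
([375.2, 265.3], 283, [0.5116, -0.1162, 0.034])
([364.7, 459.7], 298, [0.0638, -0.0817, 0.034])
([208.8, 475.3], 215, [0.0299, 0.2739, 0.034])
('mb', [443.3, 188.5], 197, [0.7109, -0.2962, 0.02], ((46.48548126220703, 5.375871658325195), 71.56504821777344))
('mb', [188.6, 235.1], 115, [0.5912, 0.3499, 0.02], ((8.731282234191895, 13.096923828125), 75.96376037597656))
t 34.4 tcp [0.5509 0.1233 0.1941] xang 93.19 F [ 0.2 -0.5 -0. ] w 0.0614
[0.589 0.349 0.19 ] units [11.16  2.53  0.2 ]
```

View pics/mb.png

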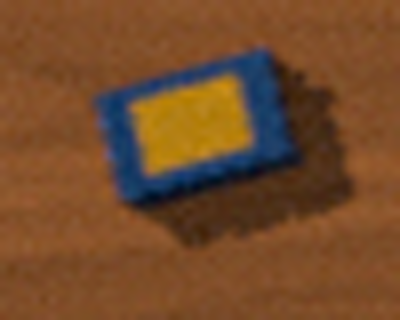

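Box axis is tilted about 16° (edge (100,98)→(265,50) in the crop), centre at about (.591,.350). I'll turn -13° and approach.

apply_moves([
  [0.75,0.17,0,0],
  [0.75,0.17,0,0],
  [0.75,0.17,0,0],
  [0.75,0.17,0,0],
  [0.75,0.17,0,0],
])

```text
clock: 34.82
eef_pos: [0.5669, 0.1993, 0.1949]
tool_rot: [0.688, 0.726, -0.0, -0.0]
ft_force: [0.0, -0.2, -0.2]
grip_width: 0.0614
grasp_force: 0.0
```

apply_moves([
  [0.75,0.17,0,0],
  [0.75,0.17,0,0],
  [0.75,0.17,0,0],
  [0.75,0.17,0,0],
  [0.75,0.17,0,0],
])

```text
clock: 35.23
eef_pos: [0.5799, 0.2751, 0.1952]
tool_rot: [0.688, 0.726, -0.0, -0.0]
ft_force: [0.4, 0.1, 0.6]
grip_width: 0.0615
grasp_force: 0.0
```

apply_moves([
  [0.8,0.17,0,0],
  [0.8,0.17,0,0],
  [0.8,0.17,0,0],
  [0.75,0.17,0,0],
  [0.5,0.17,0,0],
])

```text
clock: 35.65
eef_pos: [0.5926, 0.3497, 0.195]
tool_rot: [0.688, 0.726, 0.0, -0.0]
ft_force: [0.5, -0.1, 0.3]
grip_width: 0.0616
grasp_force: 0.0
```

apply_moves([
  [0,0,0.8,-0.11],
  [0,0,0.8,-0.11],
  [0,0,0.8,0],
  [0,0,0.8,0],
  [0,0,0.8,0],
])

```text
clock: 36.07
eef_pos: [0.5927, 0.3482, 0.1143]
tool_rot: [0.6, 0.8, -0.0, -0.0]
ft_force: [-0.0, 0.5, -0.3]
grip_width: 0.0617
grasp_force: 0.0
```

```bash
python3 -c "
from h import *
for t in tins(): print(t)
delta([.5905,.349,.027])"
```

```text
([126.8, 158.0], 180, [0.7905, 0.5146, 0.034])
([122.0, 162.6], 200, [0.7781, 0.5261, 0.034])
([84.0, 181.7], 190, [0.7276, 0.6196, 0.034])
([78.7, 185.4], 198, [0.7177, 0.6324, 0.034])
([335.4, 232.3], 205, [0.5945, -0.0192, 0.034])
([309.0, 234.6], 143, [0.5889, 0.0465, 0.034])
([288.6, 237.2], 211, [0.5825, 0.0971, 0.034])
('mb', [443.3, 188.5], 200, [0.711, -0.2961, 0.02], ((46.48548126220703, 5.375871658325195), 71.56504821777344))
('mb', [190.0, 234.3], 87, [0.5931, 0.3465, 0.02], ((8.48874568939209, 10.6715669631958), 75.96376037597656))
t 36.12 tcp [0.5909 0.3471 0.1102] xang 106.26 F [-0.8  0.1 -2.5] w 0.0614
[0.5905 0.349  0.027 ] units [0.1  0.04 4.16]
```

apply_moves([
  [0.1,0,0.9,0],
  [0,0,0.9,0],
  [0,0,0.9,0],
  [0,0,0.8,0],
  [0,0,0.5,0],
])

```text
clock: 36.53
eef_pos: [0.5914, 0.3493, 0.0335]
tool_rot: [0.6, 0.8, -0.001, -0.001]
ft_force: [-0.7, 0.7, -0.0]
grip_width: 0.0614
grasp_force: 0.0
```

apply_moves([
  [0,0,0.1,0],
  [0,0,0,0],
  [0,0,0,0],
  [0,0,0,0],
  [0,0,0,0],
])

```text
clock: 36.95
eef_pos: [0.5931, 0.3494, 0.035]
tool_rot: [0.6, 0.8, 0.001, 0.001]
ft_force: [0.3, -0.4, -0.4]
grip_width: 0.0618
grasp_force: 0.0
```

apply_moves([
  [0,-0.05,0.2,0],
  [0,0,0.15,0],
  [0,0,0.1,0],
  [0,0,0,0],
  [0,0,0,0],
])

```text
clock: 37.37
eef_pos: [0.591, 0.3483, 0.0241]
tool_rot: [0.6, 0.8, -0.0, -0.0]
ft_force: [-0.9, 0.3, 0.5]
grip_width: 0.0613
grasp_force: 0.0
```

apply_moves([
  [0,0,0,0],
  [0,0,0,0],
  [0,0,0,0],
  [0,0,0,0],
  [0,0,0,0],
], claw=1)

```text
clock: 37.78
eef_pos: [0.5916, 0.3487, 0.0249]
tool_rot: [0.6, 0.8, 0.0, 0.0]
ft_force: [-0.6, -0.2, 2.8]
grip_width: 0.0345
grasp_force: 62.8
```

apply_moves([
  [0,0,-0.5,0],
  [0,0,-0.9,0],
  [0,0,-0.9,0],
  [0,0,-0.9,0],
  [0,0,-0.9,0],
])

```text
clock: 38.2
eef_pos: [0.5911, 0.3484, 0.1077]
tool_rot: [0.6, 0.8, -0.0, -0.0]
ft_force: [0.6, -0.6, 0.7]
grip_width: 0.0347
grasp_force: 62.6
```

apply_moves([
  [0,0,-0.9,0.11],
  [0,0,-0.9,0.11],
  [0,0,-0.9,0],
  [0,0,-0.9,0],
  [0,0,-0.5,0],
])

```text
clock: 38.62
eef_pos: [0.5919, 0.3489, 0.1917]
tool_rot: [0.688, 0.726, 0.002, 0.0]
ft_force: [0.2, 0.4, -0.6]
grip_width: 0.0347
grasp_force: 62.6
```

```bash
python3 -c "
from h import *
delta([.565,.2,.21],cw(-.21,-.0875,.21),cw(-.21,-.0875,.05))"
```

```text
t 38.62 tcp [0.5919 0.3489 0.1917] xang 93.02 F [ 0.2  0.4 -0.6] w 0.0347
[0.565 0.2   0.21 ] units [-7.36 -1.73 -0.93]
[ 0.59  -0.099  0.21 ] units [-14.99   0.46  -0.02]
[ 0.59  -0.099  0.05 ] units [-0.01 -0.02  8.  ]
```

apply_moves([
  [-0.74,-0.17,-0.1,0],
  [-0.74,-0.17,-0.1,0],
  [-0.74,-0.17,-0.1,0],
  [-0.74,-0.17,-0.1,0],
  [-0.74,-0.17,-0.1,0],
])

```text
clock: 39.03
eef_pos: [0.5777, 0.273, 0.1985]
tool_rot: [0.688, 0.726, -0.0, -0.0]
ft_force: [0.3, 0.3, -0.3]
grip_width: 0.0347
grasp_force: 62.6
```

apply_moves([
  [-0.74,-0.17,-0.1,0],
  [-0.74,-0.17,-0.1,0],
  [-0.74,-0.17,-0.1,0],
  [-0.74,-0.17,-0.1,0],
  [-0.74,-0.17,-0.1,0],
])

```text
clock: 39.45
eef_pos: [0.5648, 0.1977, 0.2086]
tool_rot: [0.688, 0.726, -0.0, -0.0]
ft_force: [0.5, -0.0, -0.6]
grip_width: 0.0346
grasp_force: 62.6
```

apply_moves([
  [-1,0.03,0,0],
  [-1,0.03,0,0],
  [-1,0.03,0,0],
  [-1,0.03,0,0],
  [-1,0.03,0,0],
])

```text
clock: 39.87
eef_pos: [0.5732, 0.0976, 0.2087]
tool_rot: [0.688, 0.725, 0.0, 0.0]
ft_force: [1.3, 0.1, -0.4]
grip_width: 0.0343
grasp_force: 62.6
```

apply_moves([
  [-1,0.03,0,0],
  [-1,0.03,0,0],
  [-1,0.03,0,0],
  [-1,0.03,0,0],
  [-1,0.03,0,0],
])

```text
clock: 40.28
eef_pos: [0.5814, -0.0021, 0.2087]
tool_rot: [0.688, 0.725, 0.0, 0.0]
ft_force: [-0.4, 0.6, -1.7]
grip_width: 0.0347
grasp_force: 62.6
```

apply_moves([
  [-1,0.03,0,0],
  [-1,0.03,0,0],
  [-1,0.03,0,0],
  [-1,0.03,0,0],
  [-1,0.03,0,0],
])

```text
clock: 40.7
eef_pos: [0.5895, -0.1018, 0.2086]
tool_rot: [0.688, 0.725, 0.0, -0.0]
ft_force: [0.3, 0.5, -0.3]
grip_width: 0.0349
grasp_force: 62.6
```

apply_moves([
  [0,0,1,0],
  [0,0,1,0],
  [0,0,1,0],
  [0,0,0.9,0],
  [0,0,0.6,0],
])

```text
clock: 41.12
eef_pos: [0.5885, -0.1008, 0.1165]
tool_rot: [0.688, 0.725, -0.001, -0.001]
ft_force: [0.4, 0.6, -0.7]
grip_width: 0.0346
grasp_force: 62.6
```

```bash
python3 -c "
from h import *
delta(cw(-.21,-.0875,.048))"
```

```text
t 41.12 tcp [ 0.5885 -0.1008  0.1165] xang 92.99 F [ 0.4  0.6 -0.7] w 0.0346
[ 0.59  -0.099  0.048] units [0.08 0.09 3.43]
```

apply_moves([
  [0.08,0.08,0.9,0],
  [0,0,0.9,0],
  [0,0,0.8,0],
  [0,0,0.6,0],
  [0,0,0.3,0],
])

```text
clock: 41.53
eef_pos: [0.5898, -0.0989, 0.0466]
tool_rot: [0.688, 0.725, -0.001, -0.001]
ft_force: [-0.9, -0.2, -0.8]
grip_width: 0.0347
grasp_force: 62.6
```

apply_moves([
  [0,0,0,0],
  [0,0,0,0],
  [0,0,0,0],
  [0,0,0,0],
  [0,0,0,0],
])

```text
clock: 41.95
eef_pos: [0.5922, -0.0986, 0.0496]
tool_rot: [0.688, 0.726, 0.001, 0.001]
ft_force: [0.1, 0.2, -0.4]
grip_width: 0.0346
grasp_force: 62.6
```

apply_moves([
  [0,0,0.1,0],
  [0,0,0.08,0],
  [0,0,0,0],
  [0,0,0,0],
  [0,0,0,0],
])

```text
clock: 42.37
eef_pos: [0.5915, -0.0984, 0.0449]
tool_rot: [0.688, 0.726, 0.0, 0.0]
ft_force: [0.5, -0.7, -0.4]
grip_width: 0.0342
grasp_force: 62.6
```

apply_moves([
  [0,0,0,0],
  [0,0,0,0],
  [0,0,0,0],
  [0,0,0,0],
  [0,0,0,0],
], claw=0.35)

```text
clock: 42.78
eef_pos: [0.5914, -0.0985, 0.0449]
tool_rot: [0.688, 0.726, -0.0, -0.0]
ft_force: [0.2, 0.2, -0.5]
grip_width: 0.0553
grasp_force: 0.0
```

apply_moves([
  [0,0,-0.5,0],
  [0,0,-0.9,0],
  [0,0,-0.9,0],
  [0,0,-1,0],
  [0,0,-1,0],
])

```text
clock: 43.2
eef_pos: [0.5914, -0.0985, 0.1325]
tool_rot: [0.688, 0.726, 0.0, 0.0]
ft_force: [-0.2, 0.1, -0.6]
grip_width: 0.0558
grasp_force: 0.0
```

apply_moves([
  [0,0,-1,0],
  [0,0,-1,0],
  [0,-0.6,-0.6,0],
  [0,-0.9,0,0],
  [0,-0.9,0,0],
], claw=0.7)

```text
clock: 43.62
eef_pos: [0.5441, -0.1011, 0.185]
tool_rot: [0.688, 0.726, 0.001, 0.002]
ft_force: [0.4, -0.6, -0.3]
grip_width: 0.0256
grasp_force: 0.0
```

apply_moves([
  [0,-1,0,0],
  [0,-1,0,0],
  [0,-1,0,0],
  [0,-1,0,0],
  [0,-0.6,0,0],
])

```text
clock: 44.03
eef_pos: [0.4496, -0.1058, 0.1837]
tool_rot: [0.688, 0.725, -0.0, -0.0]
ft_force: [-0.6, -0.9, -0.0]
grip_width: 0.0257
grasp_force: 0.0
```

apply_moves([
  [-0.8,0,0,0],
  [-0.8,0,0,0],
  [-0.8,0,0,0],
  [-0.8,0,0,0],
  [-0.8,0,0,0],
])

```text
clock: 44.45
eef_pos: [0.456, -0.1865, 0.1839]
tool_rot: [0.688, 0.726, 0.0, 0.001]
ft_force: [-0.2, 0.4, 0.1]
grip_width: 0.0255
grasp_force: 0.0
```

```bash
python3 -c "
from h import *
c=snap('top','pics/t5.png'); s=bot.camera('scene')
cv2.imwrite('pics/t5c.png',cv2.resize(c['image'][150:290,165:415],None,fx=3,fy=3,interpolation=cv2.INTER_CUBIC))
print(proj(c,[*cw(-.3435,0,0)[:2],.075]), proj(c,[*cw(-.3435,-.1,0)[:2],.075]))
delta(cw(-.3435,-.05,.19),cw(-.3435,-.05,.075))"
```

```text
[336.20246176 288.13123312] [378.64829511 285.85488322]
t 44.55 tcp [ 0.4562 -0.1876  0.1838] xang 92.86 F [-0.7  0.1 -0.6] w 0.0258
[ 0.4547 -0.0685  0.19  ] units [ 5.95  0.22 -0.32]
[ 0.4547 -0.0685  0.075 ] units [ 0.01 -0.01  5.75]
```

View pics/t5c.png

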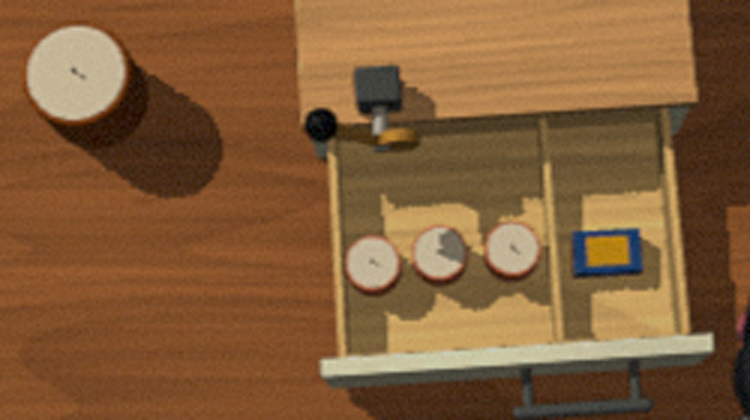

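All three tins stand in the wide bay and the matchbox lies in the narrow bay. Next I'll grip the handle and push the drawer home.

apply_moves([
  [1,0.05,0,0],
  [1,0.05,0,0],
  [1,0.05,0,0],
  [1,0.05,0,0],
  [1,0.05,0,0],
])

```text
clock: 44.97
eef_pos: [0.4553, -0.0841, 0.1835]
tool_rot: [0.688, 0.726, 0.0, -0.0]
ft_force: [0.6, 0.1, -0.1]
grip_width: 0.0257
grasp_force: 0.0
```

apply_moves([
  [0.95,0.05,0,0],
  [0,0,0.5,0],
  [0,0,0.8,0],
  [0,0,0.8,0],
  [0,0,0.8,0],
])

```text
clock: 45.38
eef_pos: [0.4556, -0.0656, 0.1251]
tool_rot: [0.688, 0.726, 0.001, 0.0]
ft_force: [-0.7, 0.6, 0.3]
grip_width: 0.0255
grasp_force: 0.0
```

```bash
python3 -c "
from h import *
delta(cw(-.3425,-.05,.075))"
```

```text
t 45.38 tcp [ 0.4556 -0.0656  0.1251] xang 93.1 F [-0.7  0.6  0.3] w 0.0255
[ 0.4557 -0.0684  0.075 ] units [-0.14 -0.01  2.5 ]
```

apply_moves([
  [-0.14,0,0.5,0],
  [0,0,0.5,0],
  [0,0,0.5,0],
  [0,0,0.5,0],
  [0,0,0.5,0],
])

```text
clock: 45.8
eef_pos: [0.4557, -0.0687, 0.075]
tool_rot: [0.688, 0.726, 0.0, 0.0]
ft_force: [-0.6, -0.4, 0.6]
grip_width: 0.0258
grasp_force: 0.0
```

apply_moves([
  [0,0,0,0],
  [0,0,0,0],
  [0,0,0,0],
  [0,0,0,0],
  [0,0,0,0],
], claw=1)

```text
clock: 46.22
eef_pos: [0.4552, -0.0686, 0.0745]
tool_rot: [0.688, 0.726, 0.0, -0.001]
ft_force: [2.3, 2.3, -10.1]
grip_width: 0.0087
grasp_force: 58.2
```

apply_moves([
  [0,0.2,0,0],
  [0,0.4,0,0],
  [0,0.6,0,0],
  [0,0.6,0,0],
  [0,0.6,0,0],
])

```text
clock: 46.63
eef_pos: [0.5029, -0.0657, 0.0745]
tool_rot: [0.688, 0.726, -0.0, -0.002]
ft_force: [-1.5, 5.5, -5.3]
grip_width: 0.0086
grasp_force: 58.8
```

apply_moves([
  [0,0.6,0,0],
  [0,0.6,0,0],
  [0,0.6,0,0],
  [0,0.6,0,0],
  [0,0.6,0,0],
])

```text
clock: 47.05
eef_pos: [0.5632, -0.062, 0.0745]
tool_rot: [0.688, 0.726, 0.0, -0.002]
ft_force: [-2.0, 6.4, -5.2]
grip_width: 0.0087
grasp_force: 58.9
```

apply_moves([
  [0,0.6,0,0],
  [0,0.6,0,0],
  [0,0.6,0,0],
  [0,0.5,0,0],
  [0,0.4,0,0],
])

```text
clock: 47.47
eef_pos: [0.6177, -0.0586, 0.0745]
tool_rot: [0.688, 0.726, 0.001, -0.002]
ft_force: [-1.4, 7.0, -4.4]
grip_width: 0.0091
grasp_force: 59.0
```

```bash
python3 -c "
from h import *
delta([.6438,-.0584,.0737])"
```

```text
t 47.47 tcp [ 0.6177 -0.0586  0.0745] xang 93.11 F [-1.4  7.  -4.4] w 0.0091
[ 0.6438 -0.0584  0.0737] units [-0.06  1.3   0.04]
```

apply_moves([
  [-0.02,0.4,0,0],
  [-0.02,0.4,0,0],
  [-0.02,0.3,0,0],
  [0,0.2,0,0],
  [0,0.1,0,0],
])

```text
clock: 47.88
eef_pos: [0.645, -0.057, 0.0745]
tool_rot: [0.687, 0.726, 0.001, -0.003]
ft_force: [-6.4, 9.4, 0.4]
grip_width: 0.0087
grasp_force: 59.7
```

apply_moves([
  [0,0.1,0,0],
  [0,0.05,0,0],
  [0,0.05,0,0],
  [0,0,0,0],
  [0,0,0,0],
])

```text
clock: 48.3
eef_pos: [0.6451, -0.0569, 0.0745]
tool_rot: [0.687, 0.726, -0.001, -0.006]
ft_force: [-11.4, 9.5, 2.6]
grip_width: 0.0088
grasp_force: 59.9
```

apply_moves([
  [0,0,0,0],
  [0,0,0,0],
  [0,0,0,0],
  [0,0,0,0],
  [0,0,0,0],
], claw=0.7)

```text
clock: 48.72
eef_pos: [0.6481, -0.0605, 0.0761]
tool_rot: [0.688, 0.725, -0.001, -0.001]
ft_force: [-8.3, 1.8, 3.8]
grip_width: 0.0257
grasp_force: 3.4
```

apply_moves([
  [0,0,-0.5,0],
  [0,0,-0.8,0],
  [0,0,-0.9,0],
  [0,0,-0.9,0],
  [0,0,-0.9,0],
])

```text
clock: 49.13
eef_pos: [0.6514, -0.0613, 0.1581]
tool_rot: [0.689, 0.725, 0.001, 0.002]
ft_force: [0.4, 0.2, 0.0]
grip_width: 0.0256
grasp_force: 0.0
```

apply_moves([
  [0,0,-0.9,0],
  [0,0,-0.9,0],
  [0,0,-0.9,0],
  [0,0,-0.9,0],
  [0,0,-0.9,0],
], claw=1)

```text
clock: 49.55
eef_pos: [0.6509, -0.0613, 0.2484]
tool_rot: [0.689, 0.725, 0.001, 0.003]
ft_force: [0.5, -0.3, -0.3]
grip_width: -0.0001
grasp_force: 0.0
```

```bash
python3 -c "
from h import *
delta(cw(-.13,.188,.25),cw(-.13,.188,.179),cw(-.13,.083,.179))"
```

```text
t 49.55 tcp [ 0.6509 -0.0613  0.2484] xang 92.97 F [ 0.5 -0.3 -0.3] w -0.0001
[0.6554 0.1803 0.25  ] units [12.05  0.85 -0.1 ]
[0.6554 0.1803 0.179 ] units [ 0.01 -0.02  3.55]
[0.6609 0.0755 0.179 ] units [-5.25  0.    0.01]
```

apply_moves([
  [0.8,0.06,0,0],
  [0.8,0.06,0,0],
  [0.8,0.06,0,0],
  [0.8,0.06,0,0],
  [0.8,0.06,0,0],
])

```text
clock: 49.97
eef_pos: [0.6507, 0.0222, 0.2436]
tool_rot: [0.688, 0.726, -0.001, -0.001]
ft_force: [0.0, -0.3, -0.5]
grip_width: -0.0002
grasp_force: 0.0
```

apply_moves([
  [0.8,0.06,0,0],
  [0.8,0.06,0,0],
  [0.8,0.06,0,0],
  [0.8,0.06,0,0],
  [0.8,0.06,0,0],
])

```text
clock: 50.38
eef_pos: [0.653, 0.1018, 0.2447]
tool_rot: [0.688, 0.726, -0.0, -0.0]
ft_force: [-0.2, 0.3, -0.5]
grip_width: -0.0002
grasp_force: 0.0
```

apply_moves([
  [0.8,0.06,0,0],
  [0.8,0.06,0,0],
  [0.8,0.06,0,0],
  [0.8,0.06,0,0],
  [0.8,0.06,0,0],
])

```text
clock: 50.8
eef_pos: [0.6549, 0.1818, 0.2449]
tool_rot: [0.688, 0.725, 0.0, 0.0]
ft_force: [-0.2, -0.5, -0.1]
grip_width: -0.0003
grasp_force: 0.0
```

```bash
python3 -c "
from h import *
delta(cw(-.13,.188,.25),cw(-.13,.188,.179),cw(-.13,.083,.179))"
```

```text
t 50.8 tcp [0.6549 0.1818 0.2449] xang 93.02 F [-0.2 -0.5 -0.1] w -0.0003
[0.6554 0.1803 0.25  ] units [-0.07  0.03 -0.25]
[0.6554 0.1803 0.179 ] units [ 0.   -0.    3.55]
[0.6609 0.0755 0.179 ] units [-5.25 -0.    0.  ]
```

apply_moves([
  [0,0,0.7,0],
  [0,0,0.7,0],
  [0,0,0.7,0],
  [0,0,0.7,0],
  [0,0,0.5,0],
])

```text
clock: 51.22
eef_pos: [0.6544, 0.181, 0.1773]
tool_rot: [0.688, 0.726, -0.001, -0.0]
ft_force: [0.0, 0.2, -0.3]
grip_width: 0.0002
grasp_force: 0.0
```

apply_moves([
  [-0.5,0,0,0],
  [-0.5,0,0,0],
  [-0.5,0,0,0],
  [-0.5,0,0,0],
  [-0.5,0,0,0],
])

```text
clock: 51.63
eef_pos: [0.6594, 0.1309, 0.1825]
tool_rot: [0.688, 0.726, 0.004, 0.001]
ft_force: [0.4, 4.5, 3.0]
grip_width: -0.0002
grasp_force: 1.6
```

apply_moves([
  [-0.5,0,0,0],
  [-0.5,0,0,0],
  [-0.5,0,0,0],
  [-0.5,0,0,0],
  [-0.4,0,0,0],
])

```text
clock: 52.05
eef_pos: [0.6598, 0.0809, 0.1783]
tool_rot: [0.689, 0.725, -0.0, -0.0]
ft_force: [1.1, 2.6, -0.4]
grip_width: -0.0001
grasp_force: 1.1
```

apply_moves([
  [-0.2,0,0,0],
  [-0.1,0,0,0],
  [-0.1,0,0,0],
  [-0.1,0,0,0],
  [0,0,0,0],
])

```text
clock: 52.47
eef_pos: [0.6604, 0.0723, 0.1787]
tool_rot: [0.688, 0.726, -0.0, -0.0]
ft_force: [-0.5, 0.4, 1.2]
grip_width: 0.0002
grasp_force: 0.4
```

```bash
python3 -c "
from h import *
delta(cw(-.13,.078,.179))"
```

```text
t 52.47 tcp [0.6604 0.0723 0.1787] xang 93.03 F [-0.5  0.4  1.2] w 0.0002
[0.6612 0.0705 0.179 ] units [-0.09  0.04 -0.01]
```

apply_moves([
  [-0.1,0,0,0],
  [-0.1,0,0,0],
  [-0.1,0,0,0],
  [-0.05,0,0,0],
  [0,0,0,0],
])

```text
clock: 52.88
eef_pos: [0.6608, 0.0683, 0.179]
tool_rot: [0.687, 0.726, 0.002, -0.002]
ft_force: [-0.4, 8.6, 0.0]
grip_width: -0.0001
grasp_force: 3.4
```

apply_moves([
  [0.5,0,0,0],
  [0.8,0,0,0],
  [0.8,0,-0.8,0],
  [0.8,0,-0.9,0],
  [0.8,0,-0.9,0],
])

```text
clock: 53.3
eef_pos: [0.6566, 0.1403, 0.231]
tool_rot: [0.688, 0.725, -0.001, 0.0]
ft_force: [1.0, 0.0, 0.2]
grip_width: 0.0
grasp_force: 0.0
```

apply_moves([
  [0.7,-0.8,0,0],
  [0.7,-0.8,0,0],
  [0.7,-0.8,0,0],
  [0.7,-0.8,0,0],
  [0.7,-0.8,0,0],
])

```text
clock: 53.72
eef_pos: [0.5726, 0.206, 0.2311]
tool_rot: [0.688, 0.726, -0.0, 0.001]
ft_force: [-0.9, -0.4, -0.5]
grip_width: -0.0006
grasp_force: 0.0
```

```bash
python3 -c "
from h import *
delta()
c=snap('top','pics/t6.png'); s=bot.camera('scene')
a=cv2.resize(c['image'][130:230,240:410],None,fx=4,fy=4,interpolation=cv2.INTER_CUBIC)
cv2.imwrite('pics/t6c.png',a)
print([proj(c,cw(-.127,.095+.07*np.sin(a),.115+.07*np.cos(a))).round(1).tolist() for a in (-.65,-.45,.0)])"
```

```text
t 53.72 tcp [0.5726 0.206  0.2311] xang 93.04 F [-0.9 -0.4 -0.5] w -0.0006
[[308.4, 189.1], [303.0, 188.5], [289.2, 188.3]]
```

View pics/t6c.png

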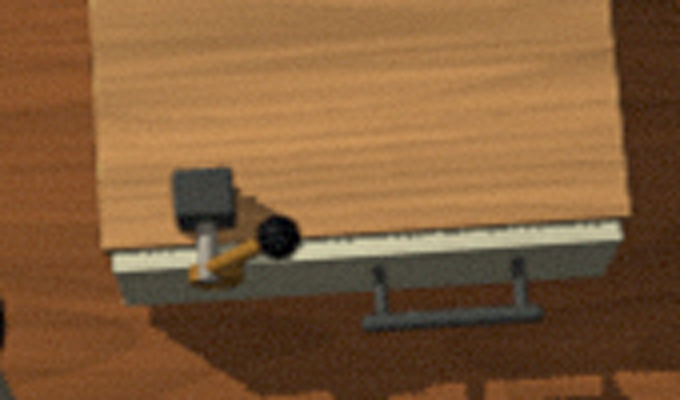

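The ball is at about (309,189), at the locked end stop, and the handle is back at its starting pixels (331,210). The robot is clear, so I'm handing in.

```bash
python3 -c "
from workcell import bot
print(bot.job_done())"
```

```text
the job is handed in; nothing more can be done
None
```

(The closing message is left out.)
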